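# Dip the vacuum pump's oil with the dipstick from its carton

### The arm

A 6-joint arm with a two-finger parallel gripper is mounted at the origin on the work surface. World frame = base frame: x ahead of the robot, y to its left, z up, the work surface at z = 0. Lengths are in mm, angles in rad, forces in N, time in s.
With the tool pointing down it reaches from about 350 to 875 mm from the base axis. Payload 4.2 kg.
Tool frame: the origin (TCP) lies between the finger pads; the fingertips stand 14 mm ahead of it and the grasp point (between the pads) lies 5 mm behind it; x points along the fingers, y is the direction in which the jaws open and shut, and the axes are right-handed (so a half turn about x gives the same grasp; the last joint's range is limited). The gripper opens to 87 mm and grips with 3 to 60 N. Pads are 19 mm wide; open, the fingers measure 117 mm over their backs; the gripper's body (75 mm by 190 mm) begins 51 mm behind the grasp point.
Start: joints at [-1.079, 0.385, 0.008, 0, -1.194, -0.259], TCP at [144.207, -608.115, 236.55] pointing down, gripper open.
Joint ranges: [-3.14, 3.14], [-1.21, 2.06], [-1.07, 1.41], [-3.16, 2.05], [-2.99, -0.16], [-3.1, 3.1]. Speed limits (rad/s): [2.79, 2.79, 3.14, 3.14, 3.14, 3.14].

### API

Orientations are given as a rotation vector (axis times angle).
In Python, from station import sense, camera, get_calibration, sign_off, boxes_of, pinpoint gives the robot as it stands.
- The arm moves only by the tool servo_tool, never from a script. Its arguments are lists of equal length, an entry for each row: "dp": the shift along the tool's x, y, z in m, a list of three; "turn": the turn about the tool's x in degrees. A call has 1 to 5 rows; each row is the pose to reach, as a shift and turn from the pose commanded when the call began, along the tool's axes at that moment; what a row does not reach only later rows make up. A row lasts 1/8 s, in which the tool goes at most 62.5 mm and 10.7 degrees, less where a joint would pass 70% of its speed; a pose out of reach is approached as far as the arm can. A call with a gripper value outside its range is refused whole. "grip" is the finger opening in m, from 0 to 0.087, set as the call begins (left out, the last holds). The fingers move at their own pace and stop on an object; the grip force is fixed at half the most. Time passes only in rows, so rows that repeat a pose let the fingers close. It gives the time, the measured TCP pose, the force and the opening at its end, in the units of the state.
- sense(): the state, without advancing time (a new reading comes with each control period).
- camera(name): name is "side" or "top"; returns the picture (420x560x3 uint8, red, green, blue); there is no depth.
- get_calibration(name): a dict with "fx", "fy", "cx", "cy" (pixels), "dist_coeffs" ([k1, k2, p1, p2, k3] as OpenCV has them; the pictures are not rectified), "R" (3x3) and "t" (3): a world point X has camera coordinates R X + t. Camera axes: x right, y down, z forward; pixel columns grow to the right and rows downward; lengths in mm; the calibration is good to about 2 mm. A picture is of the moment at which its call begins. get_calibration takes no time and is no camera call.
- sign_off(): hands the job in, once; it reports no verdict.
Trained networks look in the newest picture that a camera, given by its name, has taken for a name from the list of things; names that differ only in an ending like _2 or _b are one class to them, and where a whole thing is asked for, a point or a joint stands for the part that bears it (a point fixed in the world has none). Each returns a list of dicts, best first, with "score" (0 to 1); they miss things now and then, are a little off and sometimes report something else, mostly with a low value. They report only what shows in the picture. A call takes as long as a camera call. They do not tell look-alikes from the thing itself.
- boxes_of(label, camera): "box" ([centre column, centre row, width, height] in pixels, round what is visible of it).
- pinpoint(label, camera): "at" ([column, row] in pixels: a listed point, or the origin of a listed thing).
The state is a dict: "time_s": time; "joint_positions": joint angles; "dq": joint speeds; "tau": joint torques, N m; "position": TCP position; "eef_rot": TCP orientation; "contact_force": force on the tool from outside, world axes, zero at the start; "moment": the same for the moment, N m; "width": opening from 0.0 (shut) to 1.0 (fully open).
Only numpy, scipy, OpenCV 4.12 (cv2) and the standard library are available. Lean on these libraries where they do the work, as an engineer would, in place of code of your own. Each camera call takes 0.05 s, during which the arm holds its last target.

### The job

First push both end flaps of the small carton up and over so that they stay well past upright, then take out the dipstick that lies in it. Slide the dipstick tip first into the slanted tube of the vacuum pump until its collar sits on the tube's mouth, leave it there for a moment, then draw it right out again. Finish still holding it in the gripper, level and still, at least 20 cm above the bench and touching nothing else, so that its tip can be read; do not put it down or let go, and neither knock over nor push away the two bottles, the conical flask and the crucible that stand about.

Things in the scene. Friction and masses are not known exactly. Their poses are not given: they have to be found in the camera images.
- carton: open-topped cardboard carton with two end flaps, fixed; 178 mm long (its x), 148 mm wide (y), 70 mm high, walls and floor 4 mm. Origin: centre of its underside; z up. Its +x end faces roughly towards the robot. It stands on the robot's left, the pump on the right. The dipstick lies level in it along x, tip to +x, grip centre at x = -39 mm, y = 0, 45 mm above the bench.
- flap_near (a joint): angle (rad) of the flap hinged on the top edge of the carton's +x end, 71 mm above the bench. 0: flat over the carton; 1.57: upright; 2.5: limit, folded outwards. A 3 mm sheet, 70 mm from hinge to free edge, as wide as the carton. Starts raised 0.6 to 1.1. Stiff crease: stays where left, 1 to 2 N turn it. A shut gripper lowered between the flaps can push it outwards from within, rising with the free edge along its arc.
- flap_far (a joint): the same for the flap on the carton's -x end, the end away from the robot. Over the carton's middle at least 60 mm is free between the two flaps' free edges at the start
- dipstick_grip (a point): centre of the dipstick's black grip: 64 mm long (x), 14 mm wide (y, flat sides to pinch), 24 mm high (z). x runs along the rod to the tip; z is up as it lies. Along x from here: grip to 32 mm, collar of 28 mm diameter at 32 to 38, steel shaft of 8 mm diameter to the tapered tip at 110. Loose, about 80 g, centre of mass about 24 mm towards the collar.
- dipstick_collar (a point): centre of the collar's shaft-side face, 38 mm from the grip's centre; this face comes to rest on the tube's mouth. Axes as the grip's. In the carton a grey foam saddle carries the last 12 mm of the grip's tail (cheeks 41 mm above the bench) and another the shaft (cheeks to 51 mm); beside and below the rest of the grip it is free to the floor
- dipstick_tip (a point): the very tip of the dipstick, 110 mm from the grip's centre. Axes as the grip's
- guide_tube: steel dipstick tube of the pump, fixed; bore 15 mm, outside diameter 22 mm, 84 mm deep. Origin: centre of its mouth, 150 mm above the bench; z points out of the tube along its axis, away from the pump and upwards at 35 degrees above level (so the dipstick's x must point along -z to enter); y is level.
- pump: grey vacuum pump, fixed. Origin: on the bench right under the mouth of its tube; its x is the level direction in which the tube points (roughly to the robot's left, +-35 degrees), z up. It extends from 60 mm to 310 mm behind the mouth (towards -x), 110 mm wide and 125 mm high (fittings on it to 147 mm).
- dropper_bottle: white plastic dropper bottle, 32 mm wide, 75 mm tall, between the carton and the pump; origin at the centre of its underside, z up. A bystander: not to be knocked over
- crucible: small white porcelain crucible, 44 mm wide, 35 mm tall, between the carton and the pump; origin at the centre of its underside, z up. A bystander: not to be knocked over
- conical_flask: stoppered conical glass flask, 76 mm wide, 126 mm tall, at the robot's left; origin at the centre of its underside, z up. A bystander: not to be knocked over
- reagent_bottle: brown glass bottle, 70 mm wide, 150 mm tall, beyond the gap between carton and pump; origin at the centre of its underside, z up. A bystander: not to be knocked over
Things that resemble listed ones, but are neither listed nor needed, are in the scene too. Leave any pink or red look-alike of the carton alone.

How it is judged (in metres and radians):
On the way, in this order (a step that is already met when the one before it is completed fails the run):
1. both flaps are past upright while the dipstick still lies in the carton (value of joint each of flap_near, flap_far above 1.7 rad and distance of dipstick_grip from where it was at the start of the episode below 0.02 m), for 0.2 s.
2. the dipstick is in the tube with its collar resting on the mouth (z of dipstick_collar in the frame of guide_tube below 0.004 m and distance between dipstick_collar and guide_tube below 0.009 m and z of dipstick_tip in the frame of guide_tube below -0.064 m and angle between the x axis of dipstick_tip and the z axis of guide_tube, either way round below 0.12 rad), for 0.3 s.
3. the dipstick is drawn right out of the tube and is held in the fingers (z of dipstick_tip in the frame of guide_tube above 0.005 m and contact force between the fingers and dipstick above 0.5 N), for 0.1 s.
At the end, for the whole second after the job is handed in: The dipstick is gripped between the fingers, level within about 7 degrees, at rest, tip and grip at least 19 cm above the bench, its tip at least 3 cm from the tube's mouth, touching neither pump nor carton; both flaps are still past upright (over 1.7 rad) (angle between dipstick_tip's own x axis and vertical between 1.45 and 1.692 rad and height (world z) of each of dipstick_tip, dipstick_grip above 0.19 m and distance between dipstick_tip and guide_tube above 0.03 m and contact force between the fingers and dipstick above 0.5 N and contact force between dipstick and pump below 0.1 N and contact force between dipstick and carton below 0.1 N and linear speed of dipstick below 0.03 m/s and angular speed of dipstick below 0.2 rad/s and value of joint each of flap_near, flap_far above 1.7 rad); the arm keeps its last pose, push and grip.
It fails at once if a bottle, the conical flask or the crucible is tipped over or shoved more than 8 cm (angle between any of dropper_bottle, crucible, conical_flask, reagent_bottle's own z axis and vertical above 0.5 rad or distance of any of dropper_bottle, crucible, conical_flask, reagent_bottle from where it was at the start of the episode above 0.08 m).
It also fails if it takes over 67 s, if anything falls off the work surface, if the arm or the gripper's body presses on something with over 40 N, if the wrist force passes 120 N, or if a joint passes its speed limit or range.

## Working session

There is one attempt and no reset: what is moved stays moved. The work goes in short steps, Python scripts to look and compute and a tool call to move; the robot and the scene stay as the last step left them, time stands still between calls to the robot, and variables do not carry over. Pictures are saved under pics/ and viewed, and the job is handed in when it is done.

Besides the shell and the picture viewer there is one more tool, called in YAML: its name, and indented under it one key for each argument. servo_tool: Moves the arm, as the interface text tells. Its arguments: {"type":"object","properties":{"dp":{"type":"array"},"turn":{"type":"array"},"grip":{"type":"number"}},"required":["dp","turn"]}

```bash
ls -la; mkdir -p pics
cat > h.py <<'E'
import numpy as np, cv2, json
from scipy.spatial.transform import Rotation as Ro
from station import sense, camera, get_calibration, sign_off, boxes_of, pinpoint
def snap(n,f):
    im=camera(n); cv2.imwrite(f'pics/{f}.png',cv2.cvtColor(im,cv2.COLOR_RGB2BGR)); return im
def crop(im,c,r,w,h,f,s=4):
    a=im[max(0,r-h//2):r+h//2,max(0,c-w//2):c+w//2]; a=cv2.resize(a,None,fx=s,fy=s,interpolation=cv2.INTER_CUBIC)
    cv2.imwrite(f'pics/{f}.png',cv2.cvtColor(a,cv2.COLOR_RGB2BGR))
def cal(n):
    c=get_calibration(n); K=np.array([[c['fx'],0,c['cx']],[0,c['fy'],c['cy']],[0,0,1.]])
    return K,np.array(c['dist_coeffs'],float),np.array(c['R'],float),np.array(c['t'],float).ravel()
def ray(n,uv):
    K,d,R,t=cal(n); p=cv2.undistortPoints(np.array([[uv]],float),K,d).ravel()
    return -R.T@t, R.T@np.array([p[0],p[1],1.])
def on_z(n,uv,z):
    o,v=ray(n,uv); return o+v*(z-o[2])/v[2]
def tri(uvs):
    A=np.zeros((3,3));b=np.zeros(3)
    for n,uv in uvs:
        o,v=ray(n,uv); v=v/np.linalg.norm(v); P=np.eye(3)-np.outer(v,v); A+=P;b+=P@o
    X=np.linalg.solve(A,b); return X,[np.linalg.norm(proj(n,X)-uv) for n,uv in uvs]
def proj(n,X):
    K,d,R,t=cal(n); return cv2.projectPoints(np.array([X],float),cv2.Rodrigues(R)[0],t,K,d)[0].ravel()
def st():
    s=sense(); print('t',s['time_s'],'p',np.round(s['position'],1),'rot',np.round(s['eef_rot'],3),'w',s['width'],'F',np.round(s['contact_force'],1),'M',np.round(s['moment'],2)); return s
E
python3 - <<'E'
from h import *
np.set_printoptions(suppress=True,precision=1)
s=st(); print(Ro.from_rotvec(s['eef_rot']).as_matrix())
for n in('side','top'):
    snap(n,n+'0'); o=cal(n); print(n,-o[2].T@o[3], o[2])
    for l in ['carton','dipstick_grip','dipstick_collar','dipstick_tip','guide_tube','pump','dropper_bottle','crucible','conical_flask','reagent_bottle']:
        try: print(l,[(np.round(d['at'],1),round(d['score'],2)) for d in pinpoint(l,n)[:3]])
        except Exception as e: print(l,e)
E
```

```text
total 12
drwxr-xr-x  3 agent agent 4096 Dec  6 02:34 .
drwxr-xr-x 23 root  root  4096 Dec  6 02:34 ..
drwxr-xr-x  2 agent agent 4096 Dec  6 02:34 pics
t 0.0 p [ 144.1 -607.6  235.4] rot [-0.2  1.6  0.2] w 1.0007513756944237 F [ 0.3  1.3 -0.3] M [ 0.   0.  -0.1]
[[-0.  -0.2  1. ]
 [ 0.   1.   0.2]
 [-1.   0.  -0. ]]
side [ 412.3 -516.4  795.5] [[ 1.  -0.1 -0. ]
 [-0.1 -0.7 -0.7]
 [ 0.1  0.7 -0.7]]
carton [(array([228.6, 160. ]), 0.96), (array([289.6, 214.1]), 0.67), (array([183.3, 219. ]), 0.66)]
dipstick_grip [(array([303.8, 198.9]), 0.53)]
dipstick_collar [(array([287.3, 198.1]), 0.6), (array([325.8, 296.6]), 0.41)]
dipstick_tip [(array([258.7, 202.6]), 0.67)]
guide_tube [(array([327.4, 298.1]), 0.93)]
pump [(array([323.4, 340.4]), 0.87)]
dropper_bottle [(array([271.4, 301.1]), 0.75)]
crucible [(array([353.7, 297.8]), 0.55)]
conical_flask [(array([300.5, 156. ]), 0.57), (array([287.5, 198.7]), 0.38)]
reagent_bottle [(array([395.5, 288.6]), 0.81), (array([325.3, 298. ]), 0.37)]
top [ 316.2  169.9 1238. ] [[ 0.  -1.   0. ]
 [-1.  -0.  -0.2]
 [ 0.2 -0.  -1. ]]
carton [(array([130.9, 276.8]), 0.75), (array([226.4, 331.1]), 0.73)]
dipstick_grip [(array([236.4, 202.7]), 0.64)]
dipstick_collar [(array([235.2, 215.9]), 0.48)]
dipstick_tip []
guide_tube [(array([382.3, 204.4]), 0.68)]
pump [(array([374. , 213.8]), 0.6)]
dropper_bottle [(array([330.2, 246.4]), 0.54)]
crucible [(array([335.5, 182. ]), 0.67), (array([233.4, 219.1]), 0.23)]
conical_flask [(array([144.7, 196.7]), 0.81)]
reagent_bottle [(array([334.9, 146.7]), 0.75)]
```

View pics/side0.png

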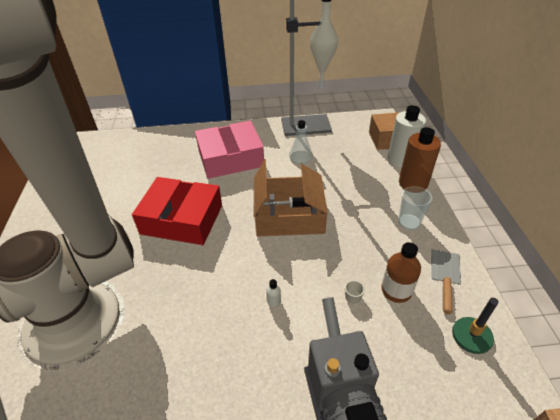

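View pics/top0.png

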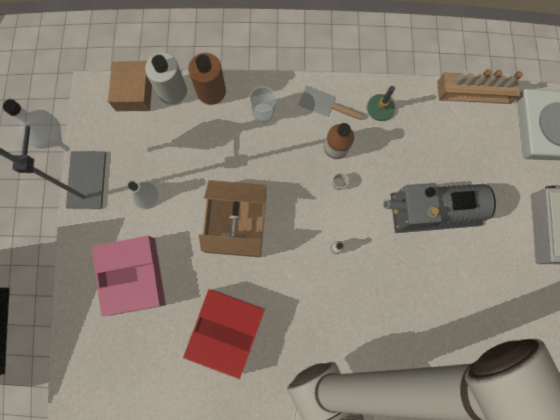

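Run:
```python
from h import *
for n,c,r in(('side',290,200),('top',235,220)):
    im=cv2.cvtColor(cv2.imread(f'pics/{n}0.png'),cv2.COLOR_BGR2RGB); crop(im,c,r,110,100,n+'0c',6)
for n,c,r in(('side',340,330),('top',420,210)):
    im=cv2.cvtColor(cv2.imread(f'pics/{n}0.png'),cv2.COLOR_BGR2RGB); crop(im,c,r,130,100,n+'0p',6)
```

```text
(no output)
```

View pics/side0c.png

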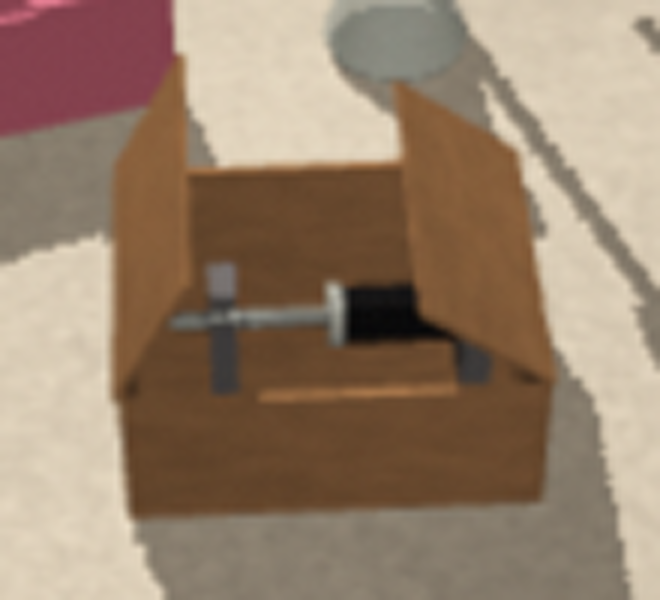

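View pics/top0c.png

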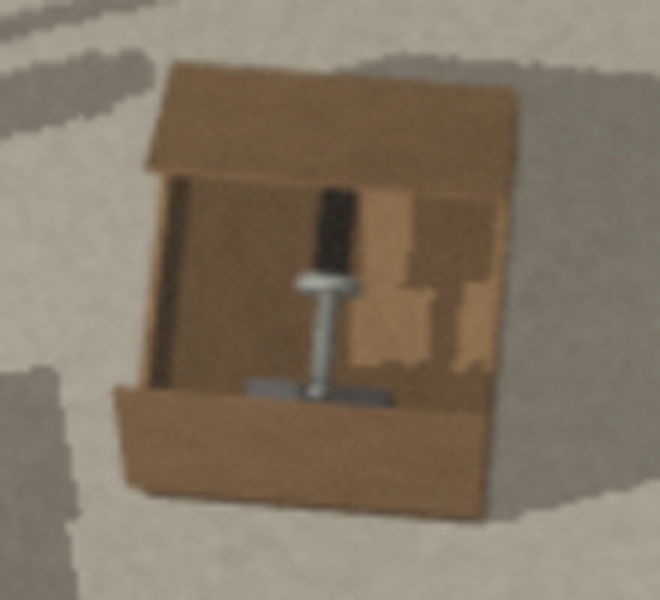

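View pics/side0p.png

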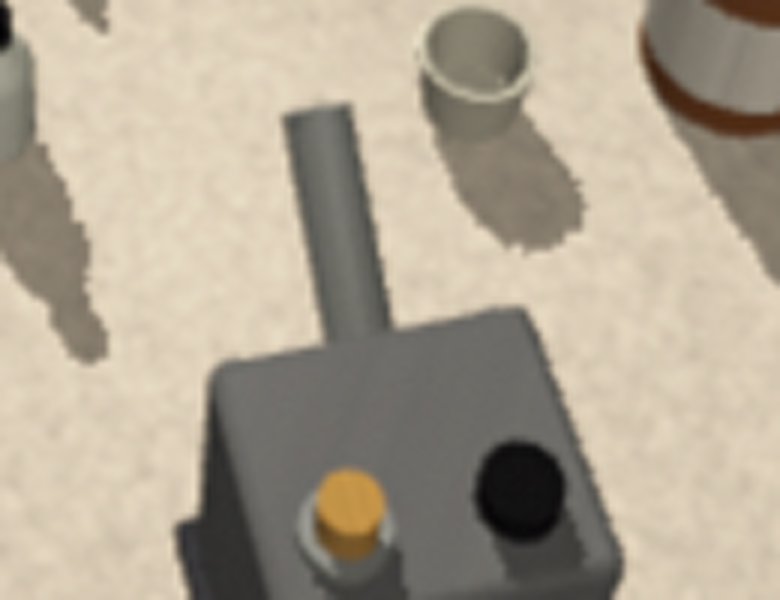

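View pics/top0p.png

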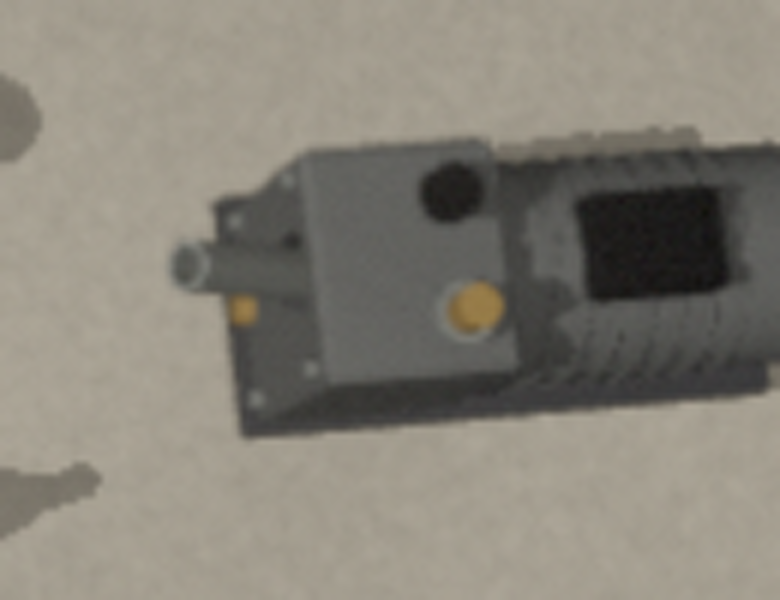

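```bash
cat > fit.py <<'E'
from h import *
from scipy.optimize import least_squares
np.set_printoptions(suppress=True,precision=2)
def T(p,l):
    c,s=np.cos(p[2]),np.sin(p[2]); l=np.array(l,float)
    return np.array([p[0]+c*l[0]-s*l[1],p[1]+s*l[0]+c*l[1],l[2]])
def S(u,v): return ('side',np.array([235+u/6,150+v/6]))
def U(u,v): return ('top',np.array([180+u/6,170+v/6]))
def flap(a,near,edge,y): # hinge at x=89,z=71
    x=89-70*np.cos(a)*edge; z=71+70*np.sin(a)*edge
    return [x if near else -x,y,z]
obs=[(S(137,515),lambda q:[89,74,0]),(S(542,497),lambda q:[-89,74,0]),
 (S(122,395),lambda q:flap(q[3],1,0,74)),(S(550,378),lambda q:flap(q[4],0,0,74)),
 (S(180,58),lambda q:flap(q[3],1,1,-74)),(S(185,280),lambda q:flap(q[3],1,1,74)),
 (S(397,85),lambda q:flap(q[4],0,1,-74)),(S(425,312),lambda q:flap(q[4],0,1,74)),
 (U(118,390),lambda q:flap(q[3],1,1,-74)),(U(492,412),lambda q:flap(q[3],1,1,74)),
 (U(485,520),lambda q:flap(q[3],1,0,74)),(U(140,490),lambda q:flap(q[3],1,0,-74)),
 (U(148,168),lambda q:flap(q[4],0,1,-74)),(U(512,190),lambda q:flap(q[4],0,1,74)),
 (U(175,65),lambda q:flap(q[4],0,0,-74)),(U(515,90),lambda q:flap(q[4],0,0,74)),
 (S(330,315),lambda q:[-39+33,0,45]),(U(328,275),lambda q:[-39+33,0,45+10])]
def res(q): return np.concatenate([proj(c,T(q,f(q)))-uv for (c,uv),f in obs])
r=least_squares(res,[580,180,np.pi,.9,.9],loss='soft_l1')
print(r.x, r.cost); print(np.round(res(r.x).reshape(-1,2),1))
print('grip',T(r.x,[-39,0,45]))
E
python3 fit.py
python3 - <<'E'
from h import *
np.set_printoptions(suppress=True,precision=1)
# tube mouth: side crop offset (275,280), top (355,160)
m=tri([('side',np.array([275+318/6,280+112/6])),('top',np.array([355+190/6,160+265/6]))]); print('mouth',m)
print(on_z('side',(275+318/6,280+112/6),150),on_z('top',(355+190/6,160+265/6),150))
# axis far end where tube enters pump: 60mm behind -> side (360,333)
print(on_z('side',(275+360/6,280+335/6),150-60*np.tan(np.radians(35))), on_z('top',(355+312/6,160+275/6),150-60*np.tan(np.radians(35))))
# pump top corners at z=125
for uv in [(215,370),(520,310)]: print('ps',on_z('side',(275+uv[0]/6,280+uv[1]/6),125))
for uv in [(305,155),(325,382),(490,142),(518,372)]: print('pt',on_z('top',(355+uv[0]/6,160+uv[1]/6),125))
for l,z in(('dropper_bottle',0),('crucible',0),('conical_flask',0),('reagent_bottle',0)):
    pass
for l,s,t in(('drop',(271.4,301.1),(330.2,246.4)),('cru',(353.7,297.8),(335.5,182)),('flask',(300.5,156),(144.7,196.7)),('reag',(395.5,288.6),(334.9,146.7))):
    print(l,on_z('side',s,0),on_z('top',t,0))
E
```

```text
[ 509.24  261.08  -66.04  420.11 -168.94] 93.38364448082345
[[-1.9  1.1]
 [-0.3  0.7]
 [-1.1  1.9]
 [ 0.1  1.2]
 [ 6.4 32.6]
 [ 7.6 34.8]
 [-0.8 -1.1]
 [-0.2 -0.2]
 [ 6.1  0.1]
 [ 0.1  0.5]
 [-0.4 -1.9]
 [-2.1 -1.2]
 [-1.3 -0.3]
 [-1.4  0.4]
 [-1.3  0.2]
 [-0.1  0.1]
 [ 0.9  0.2]
 [-0.2  0.3]]
grip [548.17 258.68  45.  ]
mouth (array([ 533.4, -107.9,  150.8]), [np.float64(0.6878963900390946), np.float64(0.522916759398056)])
[ 534.8 -107.2  150. ] [ 532.3 -108.   150. ]
[ 540.2 -159.2  108. ] [ 537.1 -170.2  108. ]
ps [ 493.1 -173.9  125. ]
ps [ 585.4 -165.8  125. ]
pt [ 584.  -164.1  125. ]
pt [ 489.6 -168.9  125. ]
pt [ 591.  -243.3  125. ]
pt [ 494.6 -250.3  125. ]
drop [436.6  -2.9   0. ] [445.8   9.2   0. ]
cru [620.8 -16.9  -0. ] [621.6  -7.    0. ]
flask [578.7 513.3   0. ] [575.1 509.5   0. ]
reag [720.8  -4.5   0. ] [721.8  -6.9   0. ]
```

```bash
sed -i 's/least_squares(res,.*/least_squares(res,[509,261,3.07,.85,.85],bounds=([400,150,2.5,.4,.4],[700,350,3.7,1.4,1.4]),loss="soft_l1")/' fit.py; python3 fit.py
python3 - <<'E'
from h import *
np.set_printoptions(suppress=True,precision=1)
print(boxes_of('dipstick_grip','top')[:3]); print(pinpoint('dipstick_grip','top'))
E
```

```text
[509.61 259.88   3.08   1.11   0.7 ] 11.683706590428944
[[-1.6  1.5]
 [ 0.   1. ]
 [-0.8  2.3]
 [ 0.4  1.4]
 [-0.5  0.1]
 [ 0.4  2.1]
 [-0.8 -0.8]
 [ 0.1  0.2]
 [-0.4 -0.2]
 [-0.5  0.5]
 [ 0.2 -2.1]
 [-1.5 -1.3]
 [-0.8 -0.3]
 [-0.9  0.2]
 [-0.9  0.1]
 [ 0.2 -0.1]
 [ 1.1  0.5]
 [ 0.2  0.2]]
grip [548.54 257.6   45.  ]
[{'box': [233.1, 220.4, 7.8, 34.0], 'score': 0.51}]
[{'at': [236.4, 202.7], 'score': 0.64}]
```

```bash
cat >> h.py <<'E'
def go(x,y,z,yaw=None):
    """dp (tool axes, m) to world TCP target from measured pose; yaw = angle of tool y from world +y (deg)"""
    s=st(); R=Ro.from_rotvec(s['eef_rot']).as_matrix()
    d=R.T@(np.array([x,y,z])-s['position']); yw=np.degrees(np.arctan2(-R[0,1],R[1,1]))
    print('dp',np.round(d/1000,4),'yaw',round(yw,2),'turn',None if yaw is None else round(-(yaw-yw),2),'tilt',np.round(R[:,0],4))
E
python3 -c "
from h import *
go(498.6,260.5,236,-3.5); print(sense()['joint_positions'])"
```

```text
t 1.2 p [ 144.2 -608.1  236.5] rot [-0.183  1.563  0.183] w 1.0021190655423844 F [ 0.4 -0.2  0. ] M [ 0.01 -0.01 -0.01]
dp [6.000e-04 7.635e-01 5.452e-01] yaw 13.33 turn 16.83 tilt [ 0.  0. -1.]
[-1.07944143e+00  3.84702801e-01  7.88795894e-03 -2.03725433e-05
 -1.19398135e+00 -2.58617798e-01]
```

servo_tool:
  dp:
    - [0,0.7635,0.5452]
    - [0,0.7635,0.5452]
    - [0,0.7635,0.5452]
    - [0,0.7635,0.5452]
    - [0,0.7635,0.5452]
  turn: [10,16.8,16.8,16.8,16.8]
  grip: 0.0

```text
time_s: 1.82
position: [262.7, -317.2, 236.9]
eef_rot: [0.047, 1.569, -0.048]
contact_force: [2.3, 0.4, 0.6]
width: 0.517
```

```bash
python3 -c "
from h import *
go(498.6,260.5,236,-3.5)"
```

```text
t 1.825 p [ 262.7 -317.2  236.9] rot [ 0.047  1.569 -0.048] w 0.5166828971138069 F [2.3 0.4 0.6] M [-0.03 -0.2   0.03]
dp [0.0007 0.591  0.2003] yaw -3.49 turn 0.01 tilt [ 1.1e-03 -7.0e-04 -1.0e+00]
```

servo_tool:
  dp:
    - [0,0.591,0.2]
    - [0,0.591,0.2]
    - [0,0.591,0.2]
    - [0,0.591,0.2]
    - [0,0.591,0.2]
  turn: [0,0,0,0,0]

```text
time_s: 2.45
position: [380.5, -27.2, 237.3]
eef_rot: [0.047, 1.568, -0.046]
contact_force: [1.1, -0.4, -0.0]
width: 0.022
```

```bash
python3 -c "
from h import *
go(498.6,260.5,150,-3.5)"
```

```text
t 2.45 p [380.5 -27.2 237.3] rot [ 0.047  1.568 -0.046] w 0.021520457122841116 F [ 1.1 -0.4 -0. ] M [-0.17 -0.19 -0.03]
dp [0.0877 0.2942 0.1005] yaw -3.41 turn 0.09 tilt [ 2.1e-03  5.0e-04 -1.0e+00]
```

servo_tool:
  dp:
    - [0.03,0.2942,0.1005]
    - [0.04,0.2942,0.1005]
    - [0.05,0.2942,0.1005]
    - [0.06,0.2942,0.1005]
    - [0.06,0.2942,0.1005]
  turn: [0,0,0,0,0]

```text
time_s: 3.08
position: [497.0, 256.1, 177.6]
eef_rot: [0.047, 1.57, -0.047]
contact_force: [0.6, 0.4, 0.2]
width: 0.007
```

```bash
python3 -c "
from h import *
go(498.6,260.5,105,-3.5); im=snap('side','s1'); im=snap('top','t1')"
```

```text
t 3.075 p [497.  256.1 177.6] rot [ 0.047  1.57  -0.047] w 0.0072484455492343395 F [0.6 0.4 0.2] M [-0.07 -0.14 -0.03]
dp [0.0726 0.0045 0.0013] yaw -3.43 turn 0.07 tilt [ 7.e-04  4.e-04 -1.e+00]
```

View pics/s1.png

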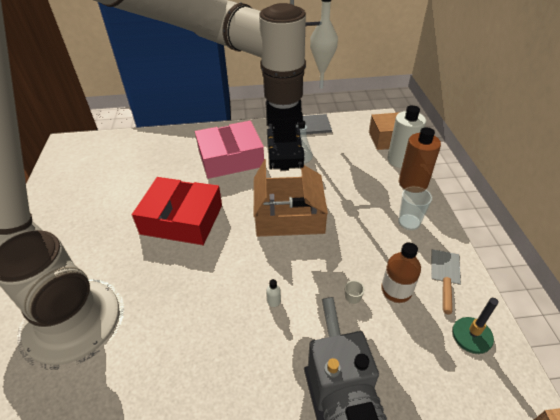

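servo_tool:
  dp:
    - [0.04,0,0]
    - [0.0726,0,0]
    - [0.0726,0,-0.015]
    - [0.0726,0,-0.03]
    - [0.0726,0,-0.045]
  turn: [0,0,0,0,0]

```text
time_s: 3.8
position: [451.4, 257.5, 107.2]
eef_rot: [0.049, 1.567, -0.045]
contact_force: [1.7, 0.4, 0.6]
width: 0.009
```

```bash
python3 -c "
from h import *
go(409.8,266,105,-3.5)"
```

```text
t 3.8 p [451.4 257.5 107.2] rot [ 0.049  1.567 -0.045] w 0.00929624156749878 F [1.7 0.4 0.6] M [-0.04 -0.29  0.05]
dp [ 0.0021  0.006  -0.0421] yaw -3.42 turn 0.08 tilt [ 0.0034  0.0029 -1.    ]
```

servo_tool:
  dp:
    - [0.001,0.004,-0.015]
    - [0.001,0.004,-0.03]
    - [0.001,0.004,-0.044]
    - [0.001,0.004,-0.044]
    - [0.001,0.004,-0.01]
  turn: [0,0,0,0,0]

```text
time_s: 4.42
position: [440.1, 260.9, 104.2]
eef_rot: [0.045, 1.572, -0.047]
contact_force: [0.6, 1.5, 0.5]
width: 0.005
```

```bash
python3 -c "
from h import *
go(609.4,253.8,105,-3.5)
im=snap('side','s2');crop(im,290,200,130,100,'s2c',6)"
```

```text
t 4.425 p [440.1 260.9 104.2] rot [ 0.045  1.572 -0.047] w 0.004827332074146287 F [0.6 1.5 0.5] M [ 0.05 -0.05 -0.04]
dp [-0.0012  0.0027  0.1695] yaw -3.32 turn 0.18 tilt [-0.0022 -0.0012 -1.    ]
```

View pics/s2c.png

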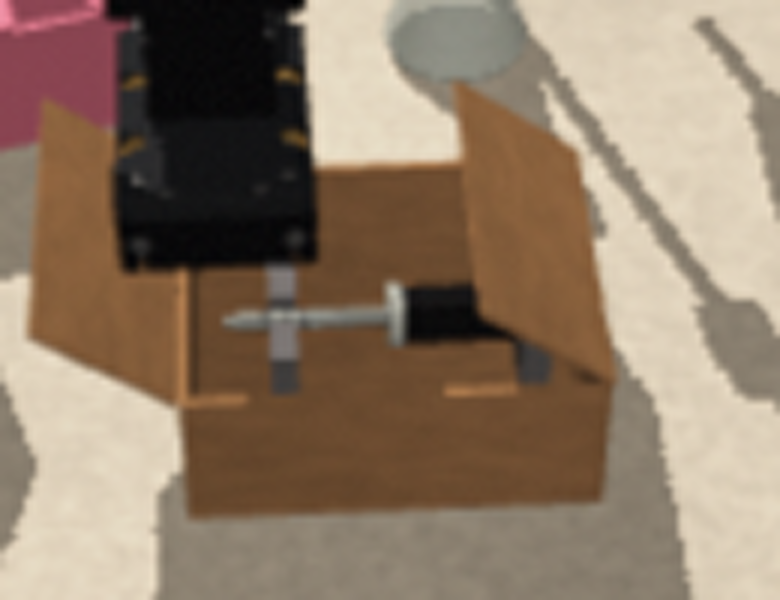

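servo_tool:
  dp:
    - [0,0.001,0.045]
    - [0,0.001,0.08]
    - [0,0.001,0.1]
    - [0,0.001,0.12]
    - [0,0.001,0.14]
  turn: [0,0,0,0,0]

```text
time_s: 5.1
position: [581.3, 253.3, 103.5]
eef_rot: [0.047, 1.573, -0.049]
contact_force: [-1.1, -0.8, -0.0]
width: 0.006
```

```bash
python3 -c "
from h import *
go(609.4,253.8,105,-3.5)"
```

```text
t 5.1 p [581.3 253.3 103.5] rot [ 0.047  1.573 -0.049] w 0.005971322886229151 F [-1.1 -0.8 -0. ] M [0.06 0.1  0.01]
dp [-0.0016  0.0022  0.028 ] yaw -3.5 turn -0.0 tilt [-0.0027 -0.0011 -1.    ]
```

servo_tool:
  dp:
    - [0,0.002,0.015]
    - [0,0.002,0.03]
    - [0,0.002,0.03]
    - [-0.02,0.002,-0.02]
    - [-0.045,0.002,-0.032]
  turn: [0,0,0,0,0]

```text
time_s: 5.72
position: [547.8, 257.6, 149.2]
eef_rot: [0.046, 1.571, -0.047]
contact_force: [0.7, -0.2, -0.0]
width: 0.003
```

```bash
python3 -c "
from h import *
go(548.5,257.6,150,-3.5)
im=snap('side','s3');crop(im,290,200,130,100,'s3c',6)
im=snap('top','t3');crop(im,235,218,130,100,'t3c',6)"
```

```text
t 5.725 p [547.8 257.6 149.2] rot [ 0.046  1.571 -0.047] w 0.0028750733083271283 F [ 0.7 -0.2 -0. ] M [ 0.04 -0.13 -0.05]
dp [-0.0008  0.0001  0.0007] yaw -3.4 turn 0.1 tilt [-7.e-04 -7.e-04 -1.e+00]
```

View pics/s3c.png

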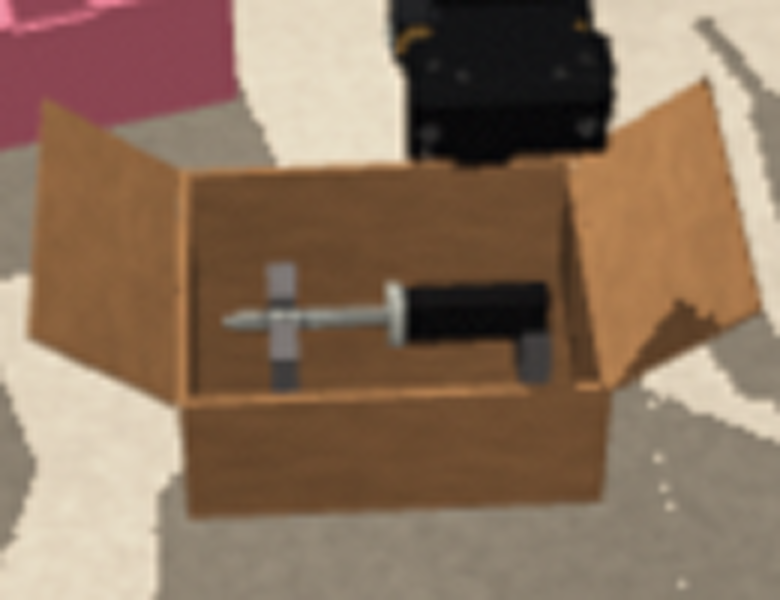

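View pics/t3c.png

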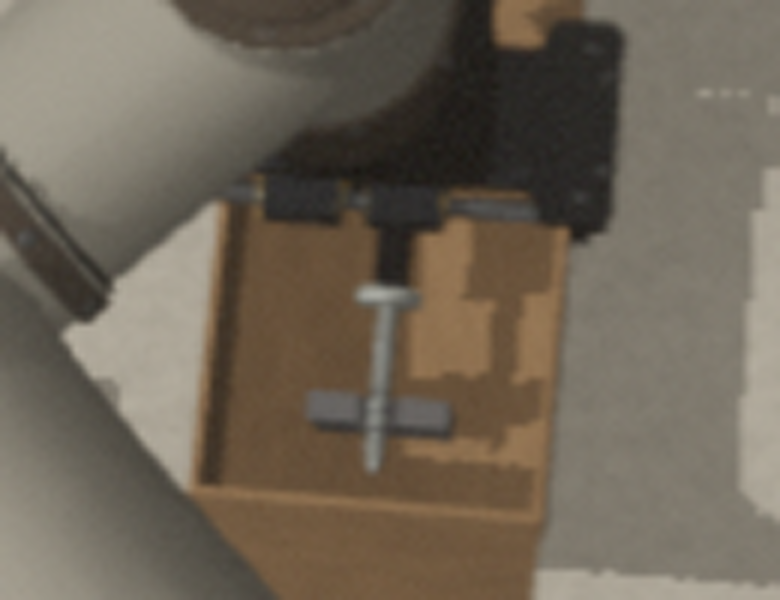

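```bash
python3 -c "
from h import *
np.set_printoptions(suppress=True,precision=1)
tip=tri([('side',np.array([225+222/6,150+322/6])),('top',np.array([170+373/6,168+470/6]))]);print(tip)
print('tip side z45',on_z('side',(225+222/6,150+322/6),45),'top',on_z('top',(170+373/6,168+470/6),45))
print('collar side',on_z('side',(225+396/6,150+314/6),45),'top',on_z('top',(170+388/6,168+297/6),52))
print('tail side',on_z('side',(225+548/6,150+311/6),45))
print('grip pred',proj('side',[548.5,257.6,45])*6-[1350,900],proj('top',[548.5,257.6,45])*6-[1020,1008])
"
```

```text
(array([439.1, 265.4,  46.2]), [np.float64(0.16151885492936802), np.float64(0.16602322215739201)])
tip side z45 [439.6 266.8  45. ] top [438.8 265.5  45. ]
collar side [515.6 261.9  45. ] top [512.2 260.2  52. ]
tail side [581.7 255.2  45. ]
grip pred [472.1 314. ] [397.3 216.5]
```

servo_tool:
  dp:
    - [0,0.001,-0.003]
    - [0.04,0.001,-0.003]
    - [0.09,0.001,-0.003]
    - [0.109,0.001,-0.003]
    - [0.109,0.001,-0.003]
  turn: [0,0,0,0,0]
  grip: 0.06

```text
time_s: 6.45
position: [545.9, 257.8, 37.3]
eef_rot: [0.045, 1.574, -0.051]
contact_force: [0.4, 0.0, 0.3]
width: 0.488
```

```bash
python3 -c "
from h import *
go(545.4,258.5,40,-3.5)
im=snap('side','s4');crop(im,290,200,130,100,'s4c',6)"
```

```text
t 6.45 p [545.9 257.8  37.3] rot [ 0.045  1.574 -0.051] w 0.4882421635048816 F [0.4 0.  0.3] M [ 0.   -0.05 -0.  ]
dp [-0.0027  0.0007 -0.0005] yaw -3.5 turn 0.0 tilt [-0.0042 -0.0034 -1.    ]
```

View pics/s4c.png

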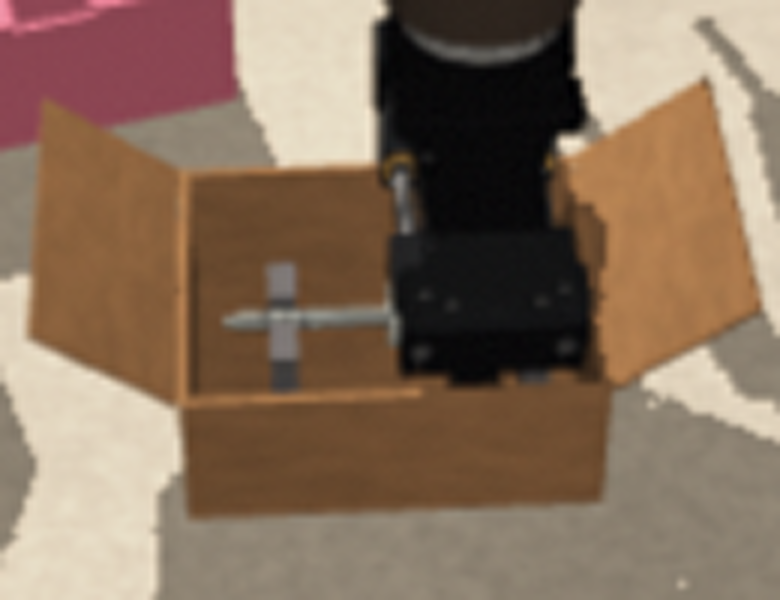

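servo_tool:
  dp:
    - [-0.002,0.001,0]
    - [-0.002,0.001,0]
    - [-0.002,0.001,0]
    - [-0.002,0.001,0]
    - [-0.002,0.001,0]
  turn: [0,0,0,0,0]
  grip: 0.0

```text
time_s: 7.12
position: [546.9, 259.9, 42.4]
eef_rot: [0.047, 1.57, -0.047]
contact_force: [1.0, -0.8, 1.0]
width: 0.157
```

servo_tool:
  dp:
    - [0,0,0]
    - [0,0,0]
    - [-0.02,0,0]
    - [-0.05,0,0]
    - [-0.1,0,0]
  turn: [0,0,0,0,0]

```text
time_s: 7.75
position: [545.5, 259.1, 140.9]
eef_rot: [0.045, 1.575, -0.05]
contact_force: [0.8, 0.7, -1.0]
width: 0.158
```

```bash
python3 -c "
from h import *
st()
im=snap('side','s5');crop(im,290,180,130,100,'s5c',6)"
```

```text
t 7.75 p [545.5 259.1 140.9] rot [ 0.045  1.575 -0.05 ] w 0.15795793277710443 F [ 0.8  0.7 -1. ] M [ 0.12 -0.14 -0.05]
```

View pics/s5c.png

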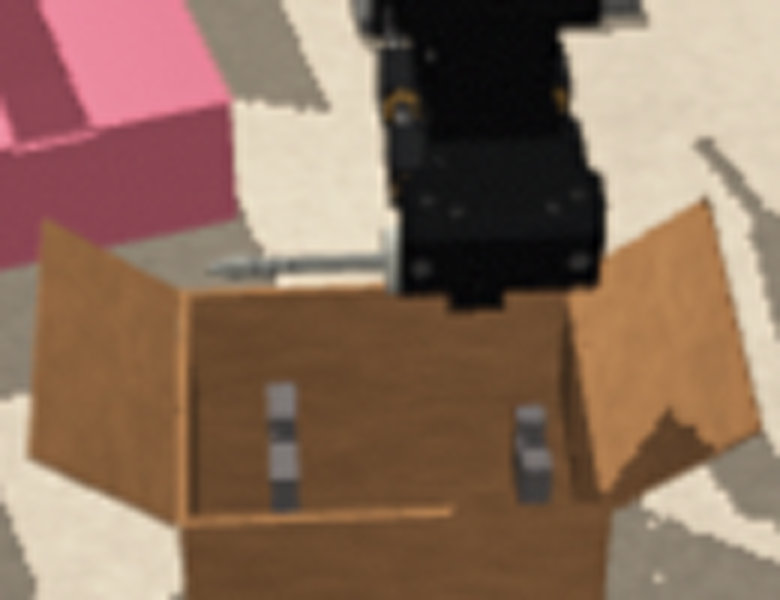

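Run:
```python
from h import *
from scipy.optimize import least_squares
np.set_printoptions(suppress=True,precision=2)
e=np.radians(35)
def ax(q,s,off=0): 
    a=np.array([np.cos(e)*np.cos(q[2]),np.cos(e)*np.sin(q[2]),np.sin(e)]); return np.array([q[0],q[1],150])-s*a
S=lambda u,v:('side',np.array([275+u/6,280+v/6])); U=lambda u,v:('top',np.array([355+u/6,160+v/6]))
def linedist(c,q,uv):
    A,B=proj(c,ax(q,0)),proj(c,ax(q,80)); d=(B-A)/np.linalg.norm(B-A); w=uv-A; return d[0]*w[1]-d[1]*w[0]
def res(q):
    r=[*(proj('side',ax(q,0))-S(318,112)[1]),*(proj('top',ax(q,0))-U(191,265)[1])]
    r+=[linedist(*(S(338,225)[0],q,S(338,225)[1])),linedist('side',q,S(358,337)[1]),linedist('top',q,U(300,271.5)[1]),linedist('top',q,U(250,268.5)[1])]
    return np.array(r)
r=least_squares(res,[533,-108,1.6]);print(r.x,np.degrees(r.x[2]),res(r.x))
s=st(); print(np.round(s['joint_positions'],3))
```

```text
[ 533.89 -107.8     1.65] 94.78677609164296 [-0.44  0.33 -0.27 -0.66 -0.31 -0.17  0.21  0.4 ]
t 7.8 p [549.9 261.5 150.1] rot [ 0.05  1.56 -0.04] w 0.1562334761198756 F [1.5 0.1 4.4] M [ 0.09 -0.35  0.03]
[ 0.71  0.42 -0.16  0.   -0.97 -2.34]
```

```bash
python3 -c "
from h import *
go(523,60,230,94.5)"
```

```text
t 7.8 p [549.9 261.5 150.1] rot [ 0.05   1.561 -0.042] w 0.1562334761198756 F [1.5 0.1 4.4] M [ 0.09 -0.35  0.03]
dp [-0.0811 -0.2023 -0.0143] yaw -3.35 turn -97.85 tilt [ 0.0096  0.0046 -0.9999]
```

servo_tool:
  dp:
    - [-0.05,0,-0.005]
    - [-0.088,-0.02,-0.01]
    - [-0.088,-0.06,-0.015]
    - [-0.088,-0.1,-0.02]
    - [-0.088,-0.14,-0.02]
  turn: [-5,-15,-25,-35,-45]

```text
time_s: 8.43
position: [517.7, 120.3, 229.9]
eef_rot: [-0.572, 1.494, 0.572]
contact_force: [1.2, 0.5, -0.2]
width: 0.153
```

```bash
python3 -c "
from h import *
go(523,60,230,94.5)"
```

```text
t 8.425 p [517.7 120.3 229.9] rot [-0.572  1.494  0.572] w 0.1533648648815573 F [ 1.2  0.5 -0.2] M [ 0.04 -0.1   0.03]
dp [-0.0001 -0.0484 -0.0363] yaw 41.9 turn -52.6 tilt [-2.e-04  4.e-04 -1.e+00]
```

servo_tool:
  dp:
    - [0,-0.01,-0.008]
    - [0,-0.02,-0.015]
    - [0,-0.035,-0.025]
    - [0,-0.048,-0.036]
    - [0,-0.048,-0.036]
  turn: [-10.5,-21,-31.5,-42,-52.5]

```text
time_s: 9.05
position: [523.0, 60.6, 229.6]
eef_rot: [-1.264, 1.173, 1.265]
contact_force: [0.2, 0.2, -0.8]
width: 0.152
```

```bash
python3 -c "
from h import *
go(523.7,19.7,144.5,94.5)
im=snap('side','s6');im=snap('top','t6')"
```

```text
t 9.05 p [523.   60.6 229.6] rot [-1.264  1.173  1.265] w 0.15234979307570315 F [ 0.2  0.2 -0.8] M [0.05 0.1  0.  ]
dp [ 0.0851  0.0023 -0.0409] yaw 94.29 turn -0.21 tilt [-8.e-04  1.e-04 -1.e+00]
```

View pics/s6.png

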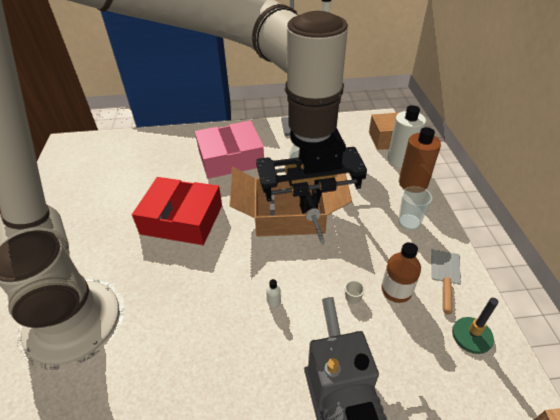

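View pics/t6.png

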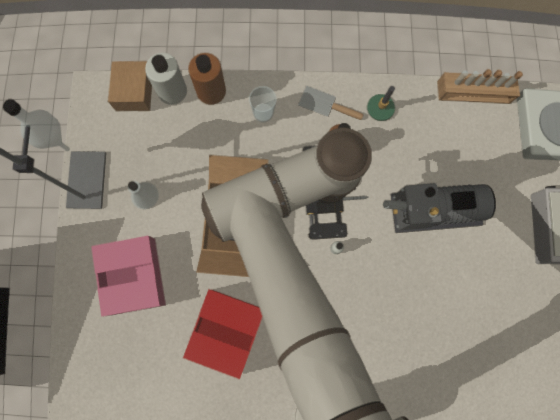

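Run:
```python
from h import *
for n,f,c,r in(('side','s6',318,212),('top','t6',350,200)):
    im=cv2.cvtColor(cv2.imread(f'pics/{f}.png'),cv2.COLOR_BGR2RGB); crop(im,c,r,80,60,f+'c',10)
```

```text
(no output)
```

View pics/s6c.png

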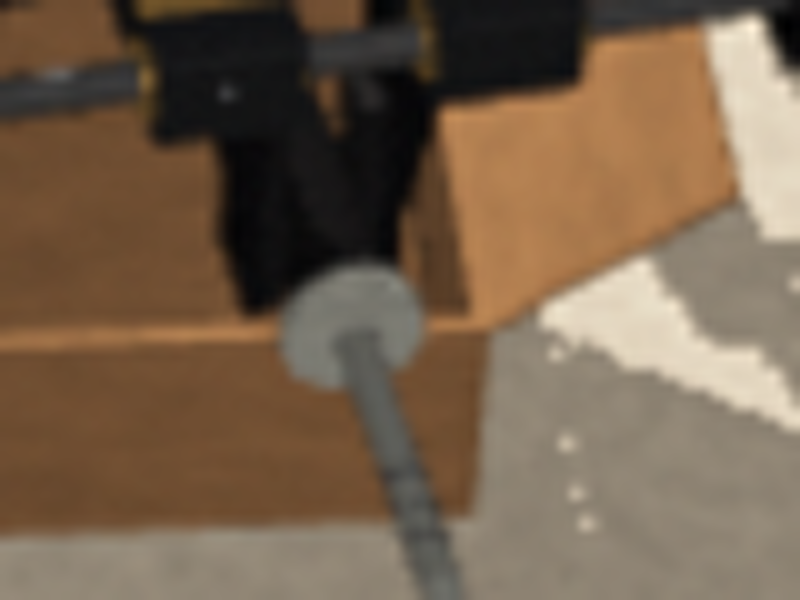

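View pics/t6c.png

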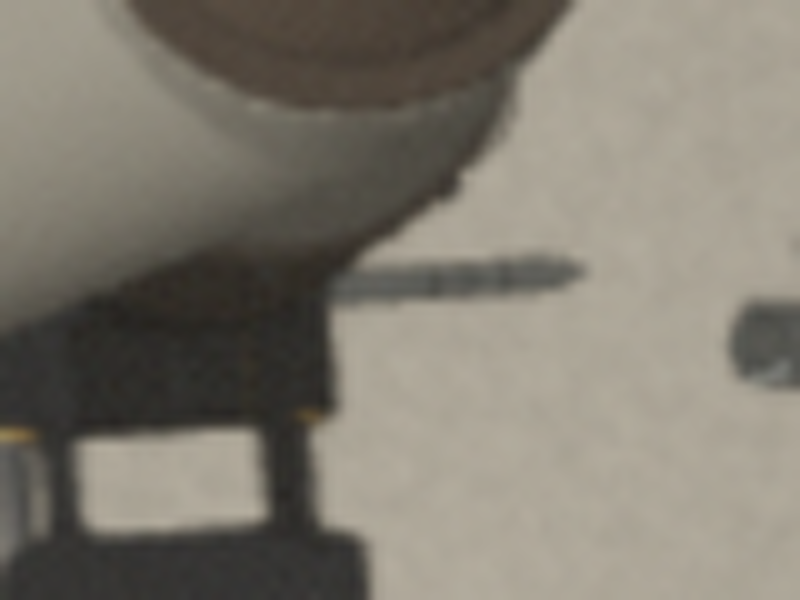

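Run:
```python
from h import *
im=cv2.cvtColor(cv2.imread(f'pics/s6.png'),cv2.COLOR_BGR2RGB); crop(im,318,230,60,60,'s6d',10)
```

```text
(no output)
```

View pics/s6d.png

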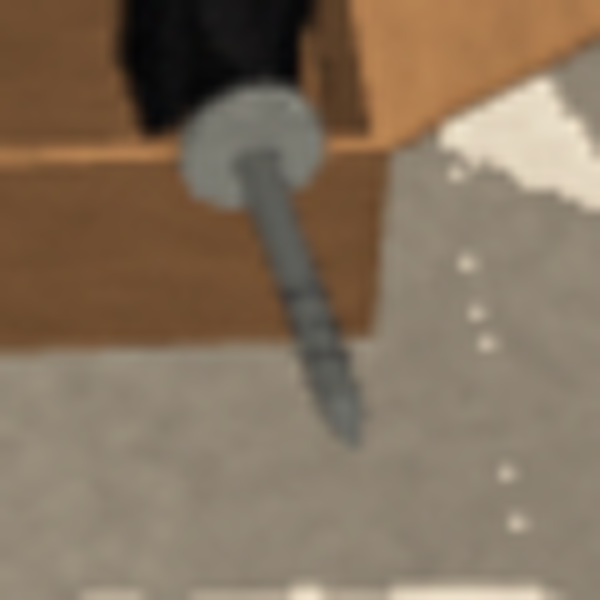

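Run:
```python
from h import *
np.set_printoptions(suppress=True,precision=1)
tip=tri([('side',np.array([323.2,244.2])),('top',np.array([368.5,197.]))]);print('tip',tip)
s=st(); R=Ro.from_rotvec(s['eef_rot']).as_matrix(); d=R.T@(tip[0]-np.array(s['position'])); print('tip in tool',d)
# collar center at side: intersect with plane through tool axis (tool y = d[1]-ish)
o,v=ray('side',(313.3,214.7)); ot=R.T@(o-s['position']); vt=R.T@v
for yy in (0,d[1]): k=(yy-ot[1])/vt[1]; print('collar in tool',ot+k*vt)
for th in (-5,0,5,10):
    print(th)
```

```text
tip (array([532.1, -46.8, 232.2]), [np.float64(0.3004452060327632), np.float64(0.2418846661914103)])
t 9.15 p [523.1  61.3 229.8] rot [-1.3  1.2  1.3] w 0.16072961875028285 F [ 0.8  0.1 -1. ] M [ 0.1  0.1 -0.1]
tip in tool [  -2.4   -1.4 -108.4]
collar in tool [-10.1   0.  -40.4]
collar in tool [ -5.   -1.4 -35.6]
-5
0
5
10
```

```bash
cat >> h.py <<'E'
M=np.array([533.7,-107.9,150.]); PSI=np.radians(94.6)
OUT=np.array([np.cos(PSI),np.sin(PSI),0]); UP=np.array([0,0,1.])
def tube(th,s,hz=0.,lat=-1.4,above=2.4,L=108.4,show=True):
    """TCP target: rod pitched th deg (tip down), tip s mm past mouth along rod, through M+hz up"""
    t=np.radians(th); G=M+hz*UP+(L-s)*(np.cos(t)*OUT+np.sin(t)*UP)
    ty=np.array([-np.sin(PSI),np.cos(PSI),0])  # tool y when tool z=OUT : z=(yy,-yx)
    ty=np.array([-OUT[1],OUT[0],0])
    return G-above*UP-lat*ty
E
python3 - <<'E'
from h import *
t=tube(0,-15,-2); print(t); go(*t,94.6)
s=sense();R=Ro.from_rotvec(s['eef_rot']).as_matrix()
ref=tube(0,-15,-2)
for th,sd,hz in [(0,-15,-2),(0,8,-2),(4,9,-2),(8,9,-1),(12,9,0),(16,10,0),(20,11,0),(24,13,0),(28,15,0),(32,18,0),(36,22,0)]:
    d=tube(th,sd,hz)-ref; print(th,sd,'tool dp rel',[round(-d[2]/1000,4),0,round(d@OUT/1000,4)])
E
```

```text
[522.40796231  14.99023511 145.6       ]
t 9.15 p [523.1  61.3 229.8] rot [-1.26   1.176  1.261] w 0.16072961875028285 F [ 0.8  0.1 -1. ] M [ 0.05  0.14 -0.07]
dp [ 0.0842  0.0039 -0.0461] yaw 93.99 turn -0.61 tilt [-5.e-04  2.e-04 -1.e+00]
0 -15 tool dp rel [np.float64(-0.0), 0, np.float64(0.0)]
0 8 tool dp rel [np.float64(-0.0), 0, np.float64(-0.023)]
4 9 tool dp rel [np.float64(-0.0069), 0, np.float64(-0.0242)]
8 9 tool dp rel [np.float64(-0.0148), 0, np.float64(-0.025)]
12 9 tool dp rel [np.float64(-0.0227), 0, np.float64(-0.0262)]
16 10 tool dp rel [np.float64(-0.0291), 0, np.float64(-0.0288)]
20 11 tool dp rel [np.float64(-0.0353), 0, np.float64(-0.0319)]
24 13 tool dp rel [np.float64(-0.0408), 0, np.float64(-0.0362)]
28 15 tool dp rel [np.float64(-0.0458), 0, np.float64(-0.0409)]
32 18 tool dp rel [np.float64(-0.0499), 0, np.float64(-0.0467)]
36 22 tool dp rel [np.float64(-0.0528), 0, np.float64(-0.0535)]
```

servo_tool:
  dp:
    - [0.03,0.003,-0.02]
    - [0.06,0.004,-0.04]
    - [0.084,0.004,-0.046]
    - [0.084,0.004,-0.046]
    - [0.084,0.004,-0.046]
  turn: [-0.4,-0.4,-0.4,-0.4,-0.4]

```text
time_s: 9.78
position: [523.4, 15.8, 147.1]
eef_rot: [-1.266, 1.171, 1.264]
contact_force: [-0.2, -0.4, -1.0]
width: 0.157
```

Run:
```python
from h import *
t=tube(0,-15,-2); go(*t,94.6)
im=snap('side','s7');crop(im,320,275,80,60,'s7c',10)
im=snap('top','t7');crop(im,385,200,80,60,'t7c',10)
```

```text
t 9.775 p [523.4  15.8 147.1] rot [-1.266  1.171  1.264] w 0.15717586036779133 F [-0.2 -0.4 -1. ] M [-0.03  0.09  0.02]
dp [ 0.0015  0.0011 -0.0008] yaw 94.4 turn -0.2 tilt [ 1.7e-03  1.0e-04 -1.0e+00]
```

View pics/s7c.png

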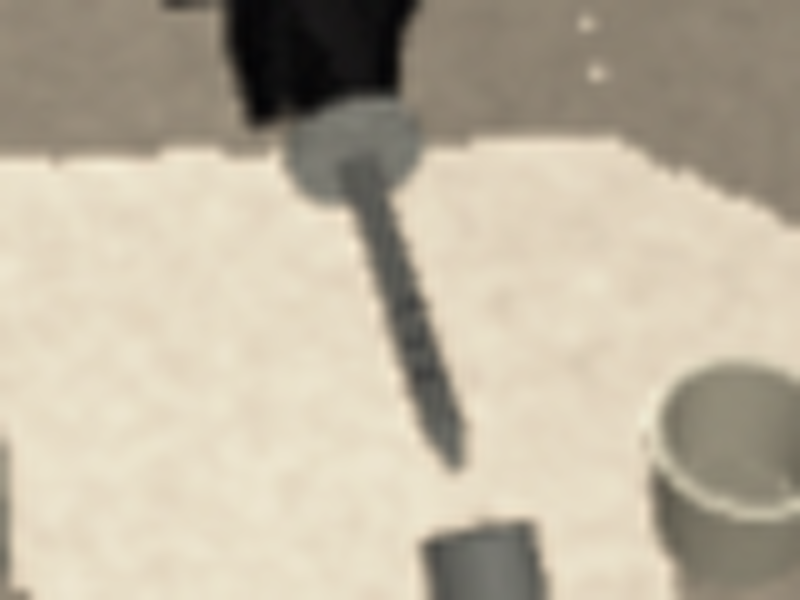

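View pics/t7c.png

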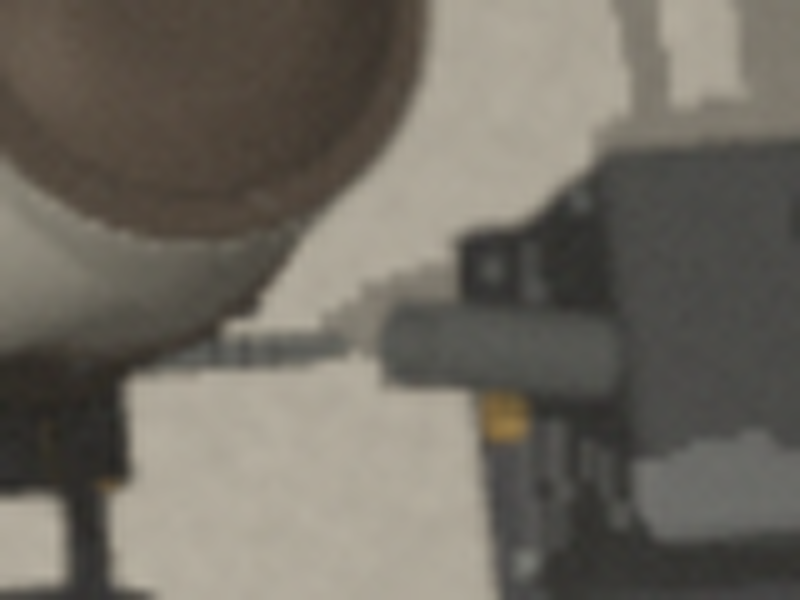

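Run:
```python
from h import *
np.set_printoptions(suppress=True,precision=1)
tip,r=tri([('side',np.array([325.5,291.5])),('top',np.array([380.,204.3]))]);print(tip,r)
d=tip-M; print('out',d@OUT,'lat(tool y)',d@np.array([-OUT[1],OUT[0],0]),'z',d[2])
go(*tube(0,-15,-2),94.6)
```

```text
[532.4 -91.7 150.3] [np.float64(0.39812293429131496), np.float64(0.3076133059911021)]
out 16.20233828395546 lat(tool y) -0.012711510684540283 z 0.34389165820010703
t 9.875 p [523.5  16.  147.5] rot [-1.3  1.2  1.3] w 0.1578006771553103 F [ 0.4  0.1 -0.9] M [0.1 0.1 0.1]
dp [ 0.  0. -0.] yaw 94.44 turn -0.16 tilt [ 0.  0. -1.]
```

servo_tool:
  dp:
    - [0.002,0,-0.006]
    - [0.002,0,-0.016]
    - [0.002,0,-0.024]
    - [-0.004,0,-0.025]
    - [-0.009,0,-0.026]
  turn: [-0.2,-0.2,-0.2,-0.2,-0.2]

```text
time_s: 10.5
position: [524.3, -10.6, 155.1]
eef_rot: [-1.267, 1.17, 1.269]
contact_force: [-0.3, 2.1, -3.2]
width: 0.154
```

Run:
```python
from h import *
go(*tube(12,9,0),94.6)
im=snap('side','s8');crop(im,325,280,80,60,'s8c',10)
im=snap('top','t8');crop(im,385,200,80,60,'t8c',10)
```

```text
t 10.5 p [524.3 -10.6 155.1] rot [-1.267  1.17   1.269] w 0.1538475422953261 F [-0.3  2.1 -3.2] M [0.72 0.14 0.01]
dp [-0.0131 -0.0002 -0.0005] yaw 94.59 turn -0.01 tilt [-7.e-04  7.e-04 -1.e+00]
```

View pics/s8c.png

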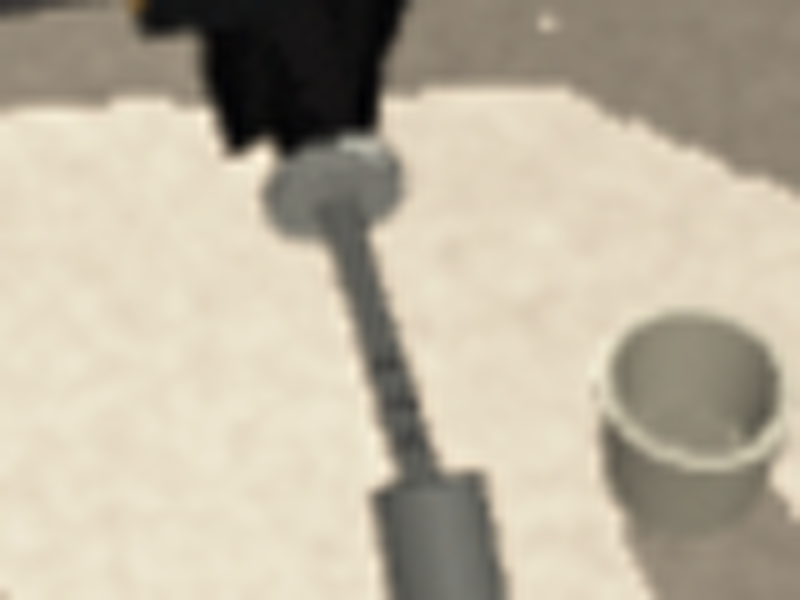

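View pics/t8c.png

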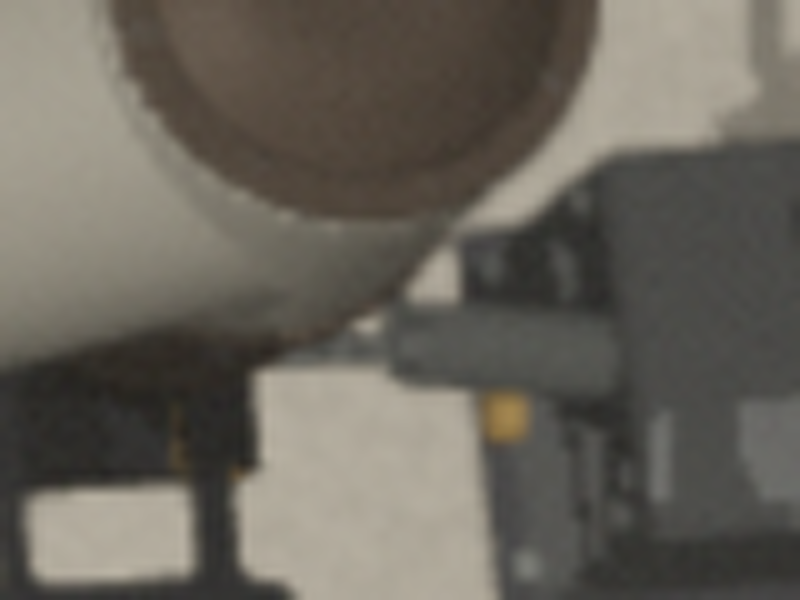

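Run:
```python
from h import *
p=np.array([524.3,-10.6,155.1])
for th,sd in [(8,10),(12,10),(16,10.5),(20,11),(24,13),(28,15),(32,18),(36,22)]:
    d=tube(th,sd,0)-p; print(th,sd,[round(-d[2]/1000,4),0,round(d@OUT/1000,4)])
```

```text
8 10 [np.float64(-0.0062), 0, np.float64(-0.0003)]
12 10 [np.float64(-0.013), 0, np.float64(-0.0015)]
16 10.5 [np.float64(-0.0195), 0, np.float64(-0.0036)]
20 11 [np.float64(-0.0258), 0, np.float64(-0.0062)]
24 13 [np.float64(-0.0313), 0, np.float64(-0.0106)]
28 15 [np.float64(-0.0363), 0, np.float64(-0.0153)]
32 18 [np.float64(-0.0404), 0, np.float64(-0.0211)]
36 22 [np.float64(-0.0433), 0, np.float64(-0.0278)]
```

servo_tool:
  dp:
    - [-0.006,0,0]
    - [-0.013,0,-0.001]
    - [-0.0195,0,-0.0035]
    - [-0.026,0,-0.006]
    - [-0.0315,0,-0.01]
  turn: [0,0,0,0,0]

```text
time_s: 11.22
position: [525.7, -20.3, 187.4]
eef_rot: [-1.269, 1.169, 1.268]
contact_force: [-0.5, 2.9, -3.2]
width: 0.154
```

Run:
```python
from h import *
go(*tube(28,15,0),94.6);go(*tube(36,22,0),94.6)
im=snap('side','s9');crop(im,325,280,80,60,'s9c',10)
```

```text
t 11.225 p [525.7 -20.3 187.4] rot [-1.269  1.169  1.268] w 0.15424336342332173 F [-0.5  2.9 -3.2] M [ 1.32  0.17 -0.05]
dp [-0.0041  0.0004 -0.0054] yaw 94.66 turn 0.06 tilt [ 1.e-03  6.e-04 -1.e+00]
t 11.225 p [525.7 -20.3 187.4] rot [-1.269  1.169  1.268] w 0.15424336342332173 F [-0.5  2.9 -3.2] M [ 1.32  0.17 -0.05]
dp [-0.011   0.0004 -0.018 ] yaw 94.66 turn 0.06 tilt [ 1.e-03  6.e-04 -1.e+00]
```

View pics/s9c.png

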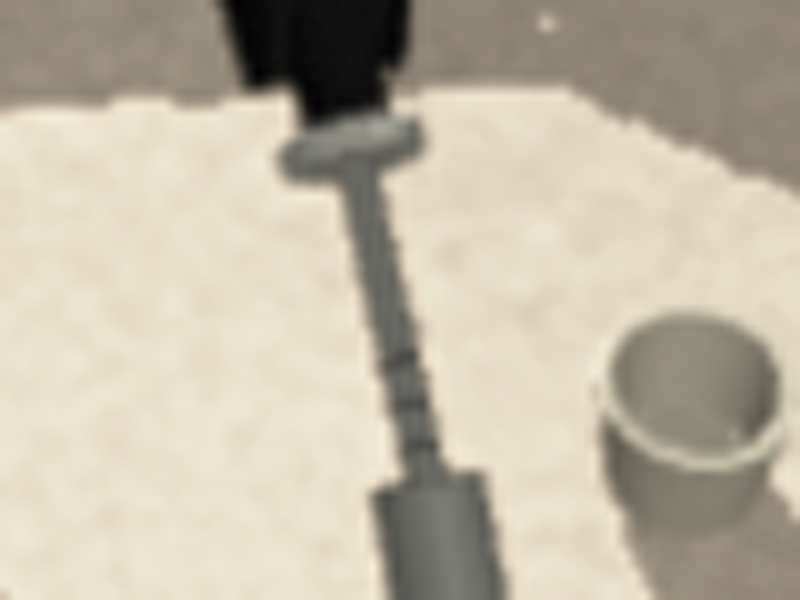

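servo_tool:
  dp:
    - [-0.005,0,-0.004]
    - [-0.009,0,-0.01]
    - [-0.012,0,-0.018]
    - [-0.008,0,-0.025]
    - [-0.003,0,-0.032]
  turn: [0,0,0,0,0]

```text
time_s: 11.9
position: [528.0, -53.4, 189.5]
eef_rot: [-1.269, 1.171, 1.268]
contact_force: [0.1, 0.7, -0.8]
width: 0.161
```

Run:
```python
from h import *
go(*tube(35,40,0),94.6);go(*tube(35,72,0),94.6)
im=snap('side','s10');crop(im,325,280,80,60,'s10c',10)
```

```text
t 11.9 p [528.  -53.4 189.5] rot [-1.269  1.171  1.268] w 0.16066040313051774 F [ 0.1  0.7 -0.8] M [0.46 0.11 0.  ]
dp [0.0027 0.0001 0.0013] yaw 94.64 turn 0.04 tilt [-2.e-04 -1.e-03 -1.e+00]
t 11.9 p [528.  -53.4 189.5] rot [-1.269  1.171  1.268] w 0.16066040313051774 F [ 0.1  0.7 -0.8] M [0.46 0.11 0.  ]
dp [ 0.0211  0.0001 -0.0249] yaw 94.64 turn 0.04 tilt [-2.e-04 -1.e-03 -1.e+00]
```

View pics/s10c.png

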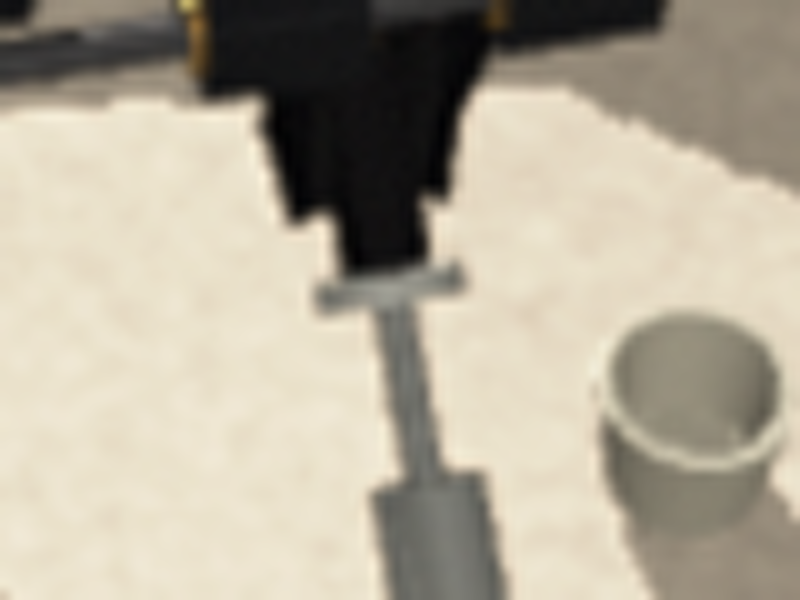

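servo_tool:
  dp:
    - [0.006,0,-0.006]
    - [0.012,0,-0.013]
    - [0.016,0,-0.019]
    - [0.02,0,-0.024]
    - [0.021,0,-0.0255]
  turn: [0,0,0,0,0]

```text
time_s: 12.58
position: [529.9, -77.6, 168.8]
eef_rot: [-1.267, 1.17, 1.269]
contact_force: [-3.9, 6.1, 5.1]
width: 0.158
```

Run:
```python
from h import *
go(*tube(35,72,0),94.6)
im=snap('side','s11');crop(im,325,290,80,60,'s11c',10)
im=snap('top','t11');crop(im,385,200,80,60,'t11c',10)
```

```text
t 12.575 p [529.9 -77.6 168.8] rot [-1.267  1.17   1.269] w 0.15760132940782307 F [-3.9  6.1  5.1] M [1.93 0.99 0.01]
dp [ 0.0003  0.0001 -0.0007] yaw 94.61 turn 0.01 tilt [-4.e-04  9.e-04 -1.e+00]
```

View pics/s11c.png

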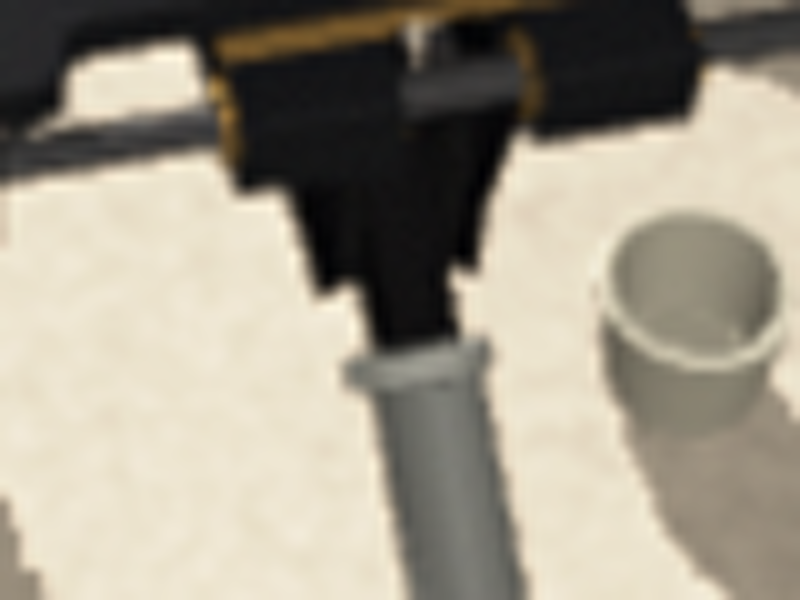

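View pics/t11c.png

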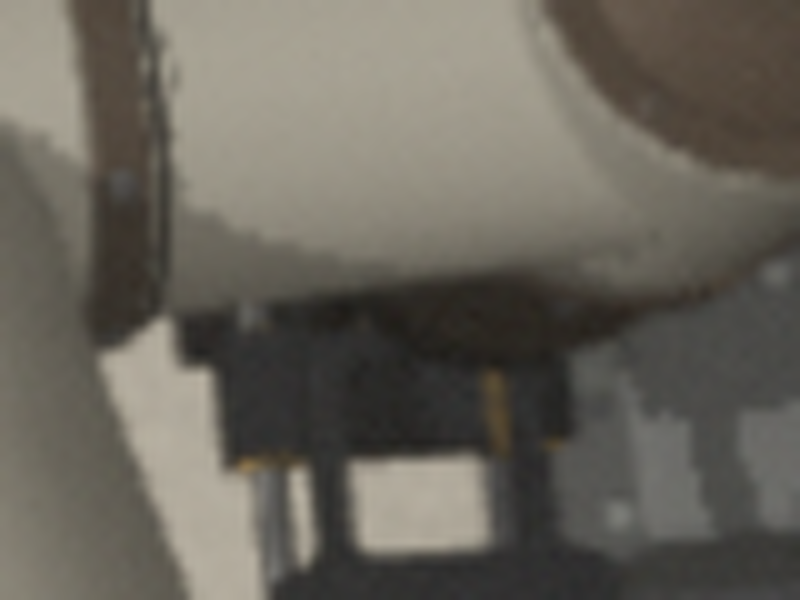

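servo_tool:
  dp:
    - [0.001,0.001,-0.0012]
    - [0.0015,0.001,-0.002]
    - [0.0018,0.001,-0.0025]
    - [0.0018,0.001,-0.0025]
    - [0.0018,0.001,-0.0025]
  turn: [0,0,0,0,0]

```text
time_s: 13.3
position: [529.8, -77.8, 168.8]
eef_rot: [-1.268, 1.165, 1.269]
contact_force: [-4.6, 14.0, 9.8]
width: 0.159
```

Run:
```python
from h import *
go(*tube(35,72,0),94.6)
im=snap('side','s12');crop(im,325,290,80,60,'s12c',10)
```

```text
t 13.3 p [529.8 -77.8 168.8] rot [-1.268  1.165  1.269] w 0.1585649743130697 F [-4.6 14.   9.8] M [3.72 1.55 0.02]
dp [ 0.0003 -0.0001 -0.0005] yaw 94.71 turn 0.11 tilt [ 0.0028  0.0034 -1.    ]
```

View pics/s12c.png

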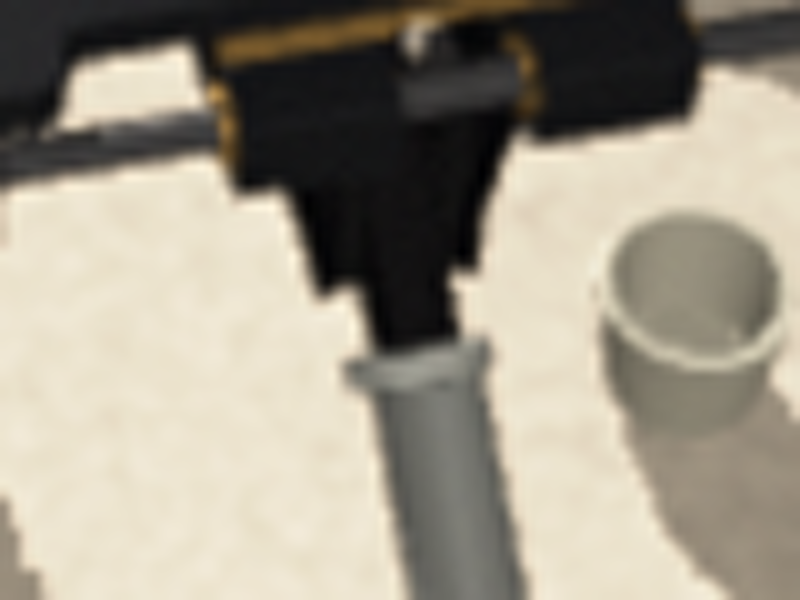

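servo_tool:
  dp:
    - [0,0,0]
    - [-0.001,0,0.002]
    - [-0.006,-0.001,0.009]
    - [-0.013,-0.001,0.019]
    - [-0.021,-0.001,0.031]
  turn: [0,0,0,0,0]

```text
time_s: 13.98
position: [527.7, -48.9, 188.3]
eef_rot: [-1.268, 1.17, 1.268]
contact_force: [0.8, 0.3, -1.4]
width: 0.155
```

Run:
```python
from h import *
go(*tube(35,40,0),94.6);
p=sense()['position']
for th,sd,hz in [(35,30,0),(35,22,0),(34,14,0),(32,9,0),(28,8,0),(24,7.5,-1),(20,7,-2),(16,6.5,-2),(12,6,-2),(8,5,-2),(4,5,-2),(0,5,-2)]:
    d=tube(th,sd,hz)-p; print(th,sd,[round(-d[2]/1000,4),0,round(d@OUT/1000,4)])
im=snap('side','s13');crop(im,325,290,80,60,'s13c',10)
```

```text
t 13.975 p [527.7 -48.9 188.3] rot [-1.268  1.17   1.268] w 0.15480069011631467 F [ 0.8  0.3 -1.4] M [ 0.06  0.09 -0.03]
dp [ 0.0015  0.0001 -0.0032] yaw 94.62 turn 0.02 tilt [-1.e-04 -3.e-04 -1.e+00]
35 30 [np.float64(-0.0043), 0, np.float64(0.005)]
35 22 [np.float64(-0.0089), 0, np.float64(0.0115)]
34 14 [np.float64(-0.0121), 0, np.float64(0.019)]
32 9 [np.float64(-0.012), 0, np.float64(0.025)]
28 8 [np.float64(-0.0064), 0, np.float64(0.0294)]
24 7.5 [np.float64(0.0007), 0, np.float64(0.0329)]
20 7 [np.float64(0.008), 0, np.float64(0.036)]
16 6.5 [np.float64(0.0146), 0, np.float64(0.0387)]
12 6 [np.float64(0.0214), 0, np.float64(0.0409)]
8 5 [np.float64(0.0283), 0, np.float64(0.0431)]
4 5 [np.float64(0.0355), 0, np.float64(0.0439)]
0 5 [np.float64(0.0427), 0, np.float64(0.0442)]
```

View pics/s13c.png

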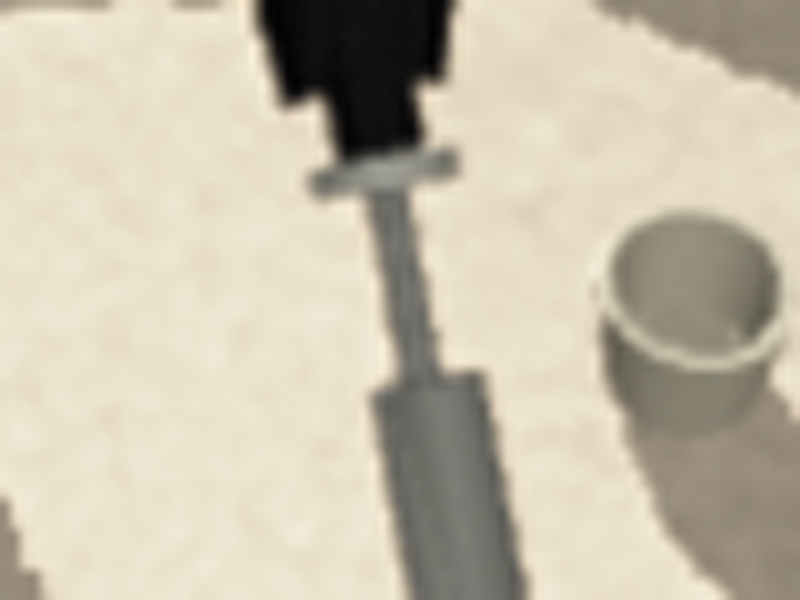

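servo_tool:
  dp:
    - [-0.0055,0,0.008]
    - [-0.011,0,0.016]
    - [-0.0125,0,0.024]
    - [-0.0065,0,0.029]
    - [0.0007,0,0.033]
  turn: [0,0,0,0,0]

```text
time_s: 14.65
position: [525.6, -16.3, 187.4]
eef_rot: [-1.27, 1.169, 1.268]
contact_force: [-0.5, -0.3, 3.4]
width: 0.16
```

Run:
```python
from h import *
go(*tube(24,7.5,-1),94.6);
p=sense()['position']
for th,sd,hz in [(20,7,-2),(16,6.5,-2),(12,6,-2),(8,5,-2),(4,5,-2),(0,5,-2)]:
    d=tube(th,sd,hz)-p; print(th,sd,[round(-d[2]/1000,4),0,round(d@OUT/1000,4)])
im=snap('side','s14');crop(im,325,280,80,60,'s14c',10)
```

```text
t 14.65 p [525.6 -16.3 187.4] rot [-1.27   1.169  1.268] w 0.15998554514263524 F [-0.5 -0.3  3.4] M [-0.3   0.04  0.02]
dp [-0.0002  0.0007  0.0002] yaw 94.67 turn 0.07 tilt [ 1.7e-03 -2.0e-04 -1.0e+00]
20 7 [np.float64(0.0071), 0, np.float64(0.0033)]
16 6.5 [np.float64(0.0137), 0, np.float64(0.006)]
12 6 [np.float64(0.0205), 0, np.float64(0.0082)]
8 5 [np.float64(0.0274), 0, np.float64(0.0104)]
4 5 [np.float64(0.0346), 0, np.float64(0.0112)]
0 5 [np.float64(0.0418), 0, np.float64(0.0114)]
```

View pics/s14c.png

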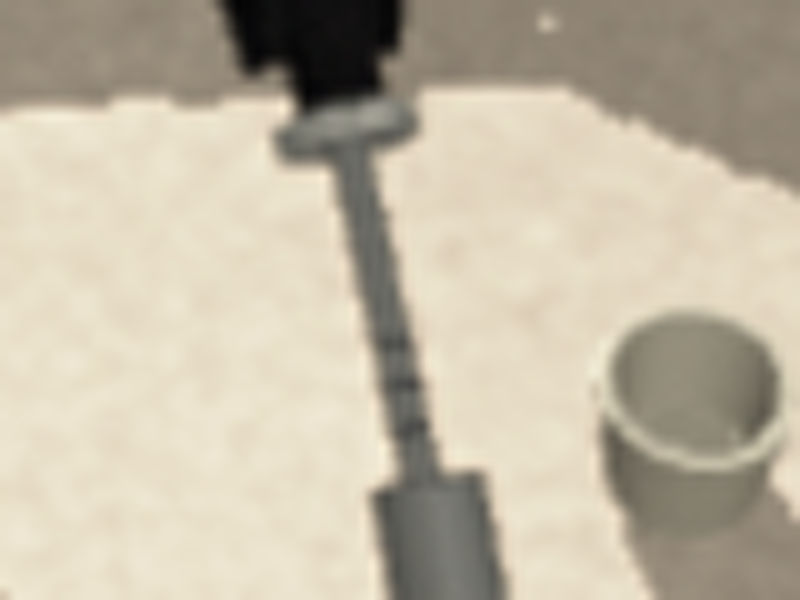

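servo_tool:
  dp:
    - [0.007,0,0.003]
    - [0.0137,0,0.005]
    - [0.0205,0,0.007]
    - [0.0275,0,0.009]
    - [0.0345,0,0.01]
  turn: [0,0,0,0,0]

```text
time_s: 15.32
position: [524.2, -6.6, 152.2]
eef_rot: [-1.269, 1.17, 1.269]
contact_force: [0.8, 0.1, 2.2]
width: 0.157
```

Run:
```python
from h import *
go(*tube(0,5,-2),94.6);
im=snap('side','s15');crop(im,325,280,80,60,'s15c',10)
```

```text
t 15.325 p [524.2  -6.6 152.2] rot [-1.269  1.17   1.269] w 0.15735700765601338 F [0.8 0.1 2.2] M [-0.41 -0.03  0.1 ]
dp [0.0066 0.0001 0.0017] yaw 94.64 turn 0.04 tilt [-2.e-04 -2.e-04 -1.e+00]
```

View pics/s15c.png

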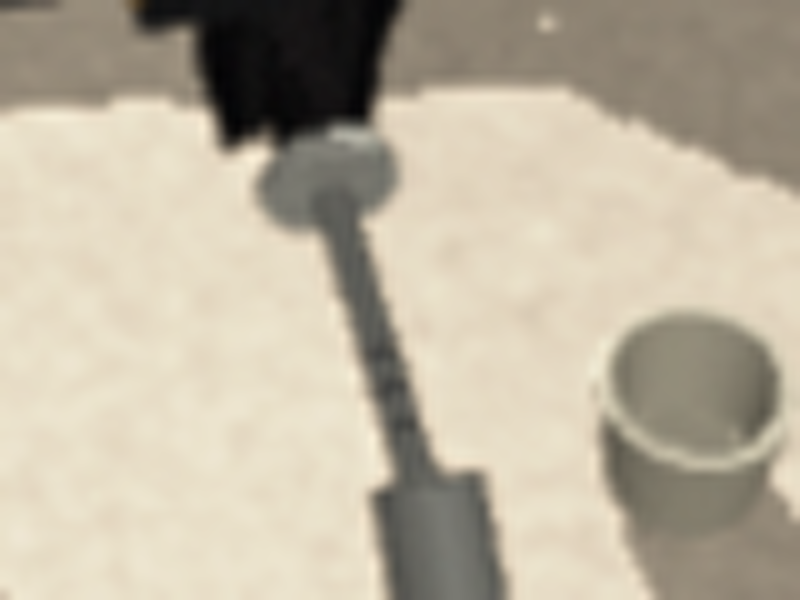

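servo_tool:
  dp:
    - [0.003,0,0]
    - [0.006,0,0]
    - [0.008,0,0]
    - [0.008,0,0]
  turn: [0,0,0,0]

```text
time_s: 15.88
position: [524.3, -6.4, 144.6]
eef_rot: [-1.268, 1.17, 1.269]
contact_force: [-0.7, 1.6, 2.7]
width: 0.158
```

servo_tool:
  dp:
    - [-0.001,0,0.01]
    - [-0.001,0,0.02]
    - [-0.01,0,0.035]
    - [-0.03,0,0.045]
    - [-0.03,0,0.045]
  turn: [0,0,0,0,0]

```text
time_s: 16.5
position: [521.7, 39.9, 176.5]
eef_rot: [-1.271, 1.165, 1.268]
contact_force: [-0.8, 0.6, -1.6]
width: 0.157
```

Run:
```python
from h import *
st()
im=snap('side','s16');crop(im,318,255,80,60,'s16c',10)
im=snap('top','t16');crop(im,365,200,80,60,'t16c',10)
```

```text
t 16.5 p [521.7  39.9 176.5] rot [-1.271  1.165  1.268] w 0.15749457350309212 F [-0.8  0.6 -1.6] M [0.03 0.2  0.  ]
```

View pics/s16c.png

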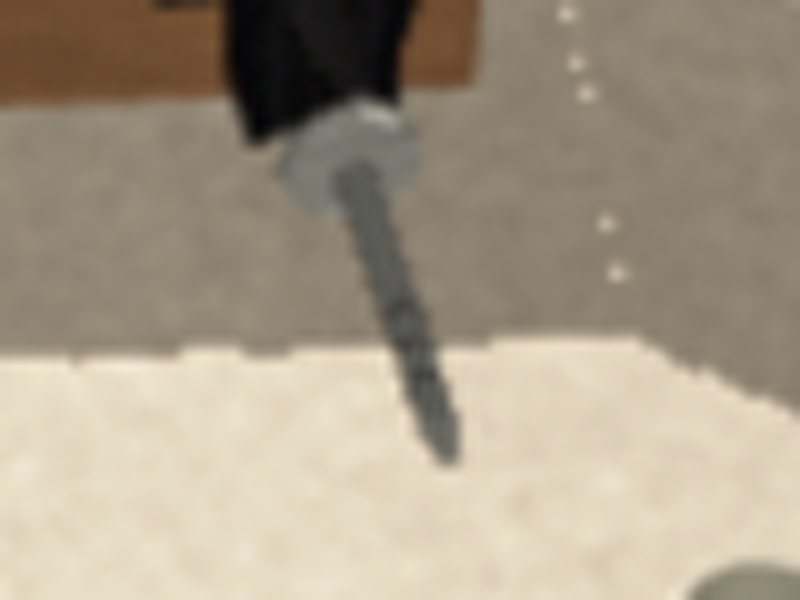

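View pics/t16c.png

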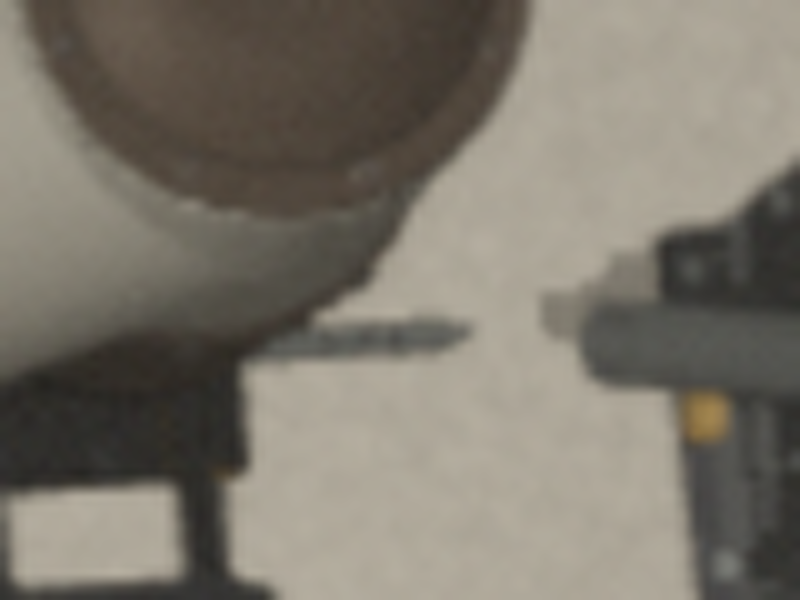

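Run:
```python
from h import *
np.set_printoptions(suppress=True,precision=1)
tip,r=tri([('side',np.array([322.8,271.3])),('top',np.array([371.8,203.]))]);print(tip,r)
s=st();R=Ro.from_rotvec(s['eef_rot']).as_matrix();print('tip in tool',R.T@(tip-s['position']))
```

```text
[530.2 -65.9 177.9] [np.float64(0.6323465271935175), np.float64(0.5005846439992024)]
t 16.6 p [520.2  38.7 174.5] rot [-1.3  1.2  1.3] w 0.1544665198584651 F [-0.3 -0.2 -1.3] M [0.  0.2 0. ]
tip in tool [  -3.4   -1.4 -105.1]
```

Run:
```python
from h import *
np.set_printoptions(suppress=True,precision=1)
def f(p,rv,uvt,uvs,ys):
    R=Ro.from_rotvec(rv).as_matrix()
    for uv in uvs:
        o,v=ray('side',uv); ot=R.T@(o-p); vt=R.T@v
        k=(ys-ot[1])/vt[1]; print(uv,ot+k*vt)
    # pitch from side-only with L constraint: root at z=-36.4.. tip at -108.4 
rv=[-1.266,1.171,1.266]
print('ref');f(np.array([523.,60.6,229.6]),rv,None,[(314,215.2),(313.3,214.7),(323.2,244.2)],-1.)
print('now');f(np.array([520.9,39.3,175.5]),rv,None,[(313.7,241.8),(313,240.7),(322.8,271.3)],-1.)
def rod(p,th,dz,L0,yaw=94.6):
    out=OUT; t=np.radians(th); return [proj('side',p+dz*UP-l*(np.cos(t)*OUT+np.sin(t)*UP)) for l in (36.4,108.4)]
for th in(-8,-4,0,4,8):
    a,b=rod(np.array([520.9,39.3,175.5]),th,2.4,0); print(th,a,b,b-a)
a,b=rod(np.array([523.,60.6,229.6]),0,2.4,0);print(a,b,b-a,'obs',np.array([323.2,244.2])-[314,215.2]); print('obs now',np.array([322.8,271.3])-[313.7,241.8])
```

```text
ref
(314, 215.2) [ -9.7  -1.  -40.8]
(313.3, 214.7) [ -6.3  -1.  -35.9]
(323.2, 244.2) [  -3.6   -1.  -108.5]
now
(313.7, 241.8) [-12.2  -1.  -40.8]
(313, 240.7) [ -9.6  -1.  -35.6]
(322.8, 271.3) [  -7.7   -1.  -109.3]
-8 [312.6 241.7] [322.4 267.2] [ 9.9 25.6]
-4 [312.5 242.6] [322.3 270.1] [ 9.8 27.5]
0 [312.5 243.5] [322.1 272.7] [ 9.6 29.2]
4 [312.4 244.3] [321.9 275.1] [ 9.4 30.8]
8 [312.4 245. ] [321.5 277.1] [ 9.2 32.1]
[312.8 216.4] [322.8 244.7] [10.  28.3] obs [ 9.2 29. ]
obs now [ 9.1 29.5]
```

Run:
```python
from h import *
for P in [(480,-150,400),(370,-150,400),(480,-200,420),(370,-200,420)]: print(P,proj('side',P),proj('top',P))
go(480,-150,400,0); print(sense()['joint_positions'])
```

```text
(480, -150, 400) [305.41418286 224.29948324] [442.39018264 206.34747633]
(370, -150, 400) [221.26562864 232.21447189] [445.03993091 265.62279667]
(480, -200, 420) [312.34867362 243.12220751] [472.42351367 204.69932776]
(370, -200, 420) [219.75442739 252.11178256] [475.6808412  264.86534586]
t 16.6 p [520.2  38.7 174.5] rot [-1.268  1.17   1.269] w 0.1544665198584651 F [-0.3 -0.2 -1.3] M [0.03 0.16 0.03]
dp [-0.2255  0.0555 -0.1847] yaw 94.66 turn 94.66 tilt [-3.e-04  4.e-04 -1.e+00]
[ 3.85346643e-01  2.66589438e-01 -3.34266517e-01 -5.68505182e-04
 -9.70080252e-01 -3.03711525e-01]
```

servo_tool:
  dp:
    - [-0.04,0,0]
    - [-0.085,0,0]
    - [-0.13,0,-0.02]
    - [-0.17,0.015,-0.05]
    - [-0.2,0.03,-0.08]
  turn: [0,5,15,25,35]

```text
time_s: 17.23
position: [496.8, -44.8, 375.5]
eef_rot: [-0.806, 1.416, 0.806]
contact_force: [1.0, -1.1, -1.4]
width: 0.154
```

Run:
```python
from h import *
go(480,-150,400,0)
```

```text
t 17.225 p [496.8 -44.8 375.5] rot [-0.806  1.416  0.806] w 0.15438419435535247 F [ 1.  -1.1 -1.4] M [ 0.01  0.02 -0.01]
dp [-0.0245 -0.0393 -0.099 ] yaw 59.3 turn 59.3 tilt [-1.e-04  2.e-04 -1.e+00]
```

servo_tool:
  dp:
    - [-0.01,-0.006,-0.016]
    - [-0.02,-0.014,-0.035]
    - [-0.0245,-0.022,-0.055]
    - [-0.0245,-0.031,-0.078]
    - [-0.0245,-0.039,-0.099]
  turn: [10,20,30,40,50]

```text
time_s: 17.85
position: [480.3, -149.8, 398.1]
eef_rot: [-0.127, 1.569, 0.128]
contact_force: [0.7, -0.2, -0.9]
width: 0.159
```

servo_tool:
  dp:
    - [0,0,0]
    - [0,0,0]
    - [0,0,0]
    - [0,0,0]
  turn: [6,9.3,9.3,9.3]

```text
time_s: 18.35
position: [480.7, -149.0, 398.7]
eef_rot: [-0.005, 1.572, 0.005]
contact_force: [0.2, 0.2, -0.8]
width: 0.161
```

Run:
```python
from h import *
st()
im=snap('side','s17');crop(im,265,225,130,100,'s17c',6)
im=snap('top','t17')
st()
```

```text
t 18.35 p [ 480.7 -149.   398.7] rot [-0.005  1.572  0.005] w 0.16067121832543693 F [ 0.2  0.2 -0.8] M [ 0.04 -0.06  0.02]
t 18.45 p [ 480.8 -149.   398.9] rot [-0.005  1.571  0.005] w 0.15857967608543846 F [-0.7  1.1 -1. ] M [-0.01 -0.05  0.01]
```

View pics/s17c.png

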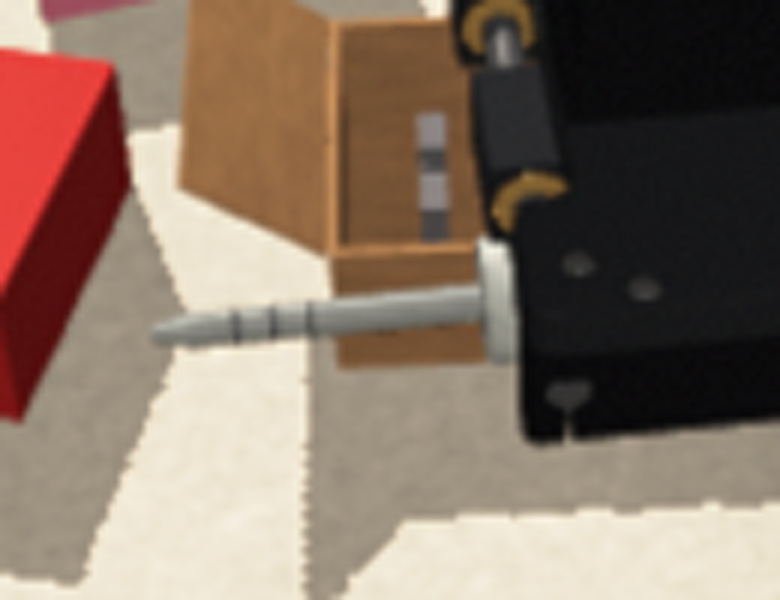

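View pics/s17.png

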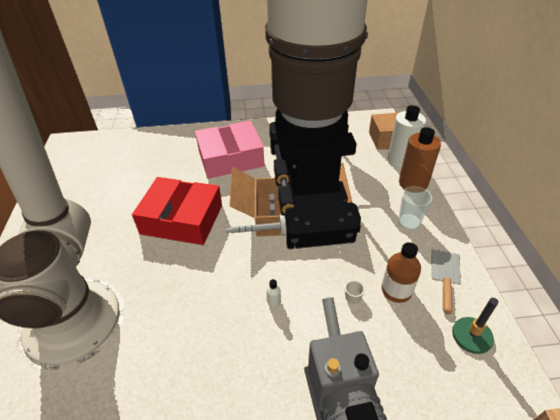

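Run:
```python
from h import *
np.set_printoptions(suppress=True,precision=1)
P=[]
for uv in [(482,302),(330,317),(155,332)]:
    o,v=ray('side',(200+uv[0]/6,175+uv[1]/6)); k=(-150-o[1])/v[1]; P.append(o+k*v); print(P[-1])
d=P[2]-P[0]; print(np.degrees(np.arctan2(d[2],-d[0])))
im=cv2.cvtColor(cv2.imread('pics/t17.png'),cv2.COLOR_BGR2RGB); crop(im,445,240,80,60,'t17c',10)
```

```text
[ 447.  -150.   402.5]
[ 413.9 -150.   402.3]
[ 376.2 -150.   402.7]
0.17530338765045944
```

View pics/t17c.png

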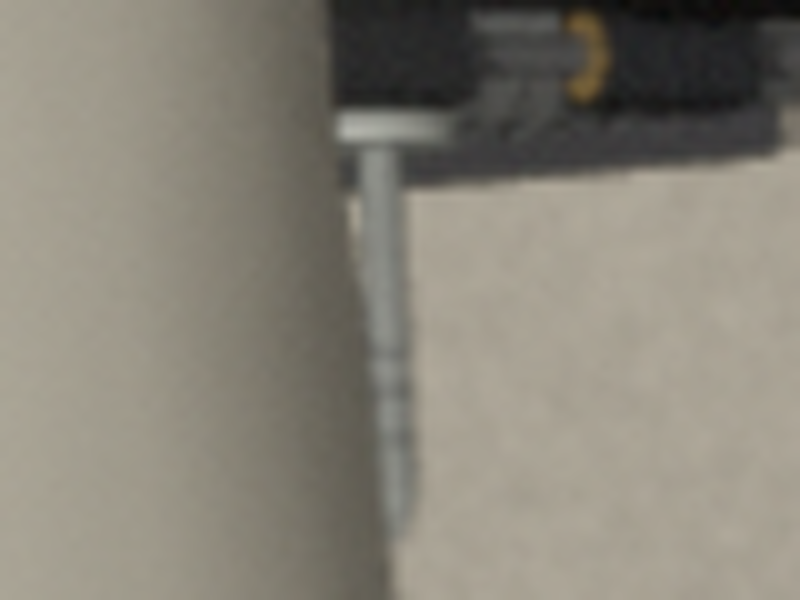

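Run:
```python
from h import *
np.set_printoptions(suppress=True,precision=1)
a=tri([('side',np.array([280.3,225.3])),('top',np.array([443,225.]))]);b=tri([('side',np.array([225.8,230.3])),('top',np.array([444.8,263.5]))]);print(a,b)
d=b[0]-a[0];print('pitch',np.degrees(np.arcsin(d[2]/np.linalg.norm(d))))
# flaps, bystanders
for l in ['dropper_bottle','crucible','conical_flask','reagent_bottle']:
    print(l,[(np.round(on_z('side',q['at'],0),0),round(q['score'],2)) for q in pinpoint(l,'side')[:1]])
s=st(); print(np.round(s['dq'],4))
```

```text
(array([ 445.9, -148.9,  401.3]), [np.float64(0.8722675803003946), np.float64(0.6172813864330247)]) (array([ 374.9, -149. ,  401.5]), [np.float64(0.8962039561177408), np.float64(0.6333625398592405)])
pitch 0.23511930819212284
dropper_bottle [(array([436.,  -2.,   0.]), 0.52)]
crucible [(array([616., -19.,   0.]), 0.67)]
conical_flask []
reagent_bottle [(array([726.,  -2.,   0.]), 0.59)]
t 18.65 p [ 480.8 -148.9  399.2] rot [-0.   1.6  0. ] w 0.16244906150813954 F [ 0.2  0.6 -1. ] M [-0.  -0.1  0. ]
[-0.  0.  0.  0.  0. -0.]
```

Run:
```python
from h import *
from scipy.optimize import least_squares
q=[509.61,259.88,3.08]
def T(l):
    c,s=np.cos(q[2]),np.sin(q[2]); return [q[0]+c*l[0]-s*l[1],q[1]+s*l[0]+c*l[1],l[2]]
def e(a,sg,y): return proj('side',T([sg*(89-70*np.cos(a)),y,71+70*np.sin(a)]))
im=cv2.imread('pics/s6.png')
for sg,A,B in((1,(45,100),(30,337)),(-1,(707,80),(762,305))):
    f=lambda a:np.r_[e(a[0],sg,-74)-[225+A[0]/6,150+A[1]/6],e(a[0],sg,74)-[225+B[0]/6,150+B[1]/6]]
    r=least_squares(f,[2.1]);print(sg,r.x,np.round(r.fun,1))
im=cv2.cvtColor(cv2.imread('pics/s12.png'),cv2.COLOR_BGR2RGB);crop(im,290,200,130,100,'s12f',6)
```

```text
1 [2.46046965] [-0.2  0.2  0.4 -0. ]
-1 [2.53148304] [-0.5 -0.3 -0.   0.8]
```

View pics/s12f.png

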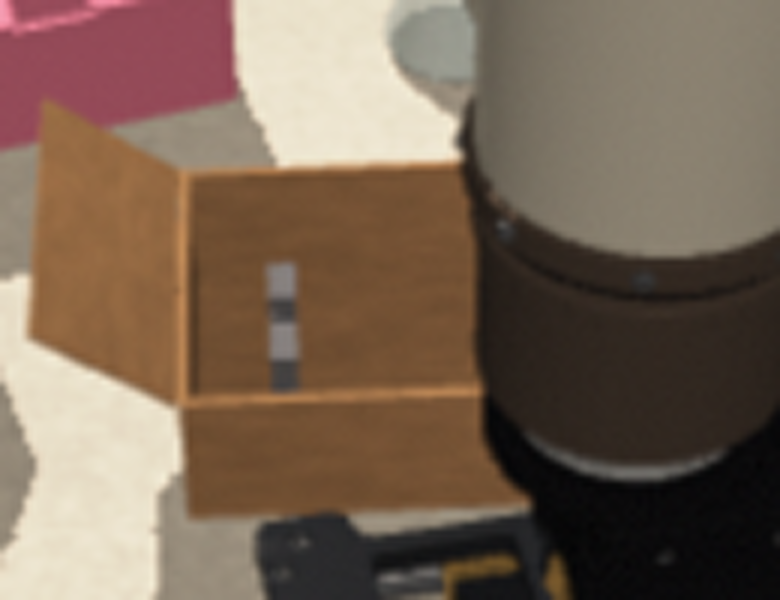

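Both flaps are folded out to about 2.5 rad. The dipstick is level at about 0.2°, about 400 mm up, held and still. I'm handing in.

```bash
python3 -c "
from h import *
print(sign_off()); st()"
```

```text
the job is handed in; nothing more can be done
None
the job is handed in; nothing more can be done
```

The whole sequence was carried out and handed in at about 18.7 s of the 67 s. No verdict was reported, so what follows rests on my own checks.

- **Flaps:** I pushed both out with the shut gripper. A fit to the side picture put them at about 2.46 rad (near) and 2.53 rad (far, so at its 2.5 limit). Later pictures showed neither flap moved.
- **Insertion:** The tool could only point down, so I tilted the dipstick in the grip by levering its tip against the rim of the tube's mouth. I then slid it in. The collar covered the mouth, and pushing further raised the force to about 17 N with no more travel. It stayed seated for about 0.9 s.
- **Drawing out and finish:** I drew it out, levered it level again on the lower rim and turned it side-on to the camera. Two views gave a pitch of about 0.2° and a height of about 400 mm. It was still gripped, with joint speeds at zero and nothing touching it.
- **Bystanders:** At the end I re-measured the dropper bottle, crucible and reagent bottle within about 1 cm of where they started, which is within the measuring error. The network did not report the conical flask in the last picture, so that one is unmeasured. The arm did not work near it, and part of it showed standing in place in an earlier picture taken while the dipstick was in the tube.
- **Disagreement:** One check while the arm was still settling gave the tip 1 to 3 mm off the expected height. The steadier final view settled this.

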